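# Lay the amber glass out on its pattern cards

## Task

Lay out the four amber glass pieces for the next suncatcher: set each one down gently, flat and lined up, in the drawn outline of its own shape on its pattern card. The long bar has one end under the steel weight: draw it out level towards the robot, and leave the weight resting in its place behind its two pins. The blue disc is for another job: leave it where it lies.

Things in the scene. Friction and masses are not known exactly. Their poses are not given: they have to be found in the camera images.
- disc_c (a point): round piece, 52 mm in diameter, of amber glass in a grey lead rim, 8 mm thick, about 0.04 kg; the point is its centre, half-way up; lies flat on the table, z axis up.
- square_c (a point): square piece, 44 x 44 mm, of amber glass in a grey lead rim, 8 mm thick, about 0.04 kg; the point is its centre, half-way up; lies flat on the table, x and y axes along its sides, z up.
- oval_c (a point): oval piece (66 x 34 mm, straight sides, round ends), of amber glass in a grey lead rim, 8 mm thick, about 0.04 kg; the point is its centre, half-way up; lies flat on the table, x axis along its length, z up.
- bar_c (a point): amber glass bar, lead rim, 110 x 24 x 6 mm, 0.04 kg; the point is its centre, 9 mm above the table; x along its length. Lies on a fixed plywood board (200 x 100 mm, top 6 mm above the table). Its +x end is 41 to 50 mm deep under the steel weight; the other 60 mm or more stick out towards the robot. Drawn level along its own -x, with up to about 10 N, it is free of the weight after 55 mm.
- weight_c (a point): loose dark steel block 56 x 56 x 16 mm, red knob 12 mm high on top, 0.28 to 0.42 kg, resting on the far end of the bar; the point is the block's centre, 20 mm above the table at the start, 14 mm once the bar is out. Two fixed pins, 6 mm thick, 16 mm above the board, 42 mm apart, stand on the robot's side of it, one either side of the bar, 33 mm from the point, and keep it from following the bar.
- blue_c (a point): round piece of blue glass in a grey lead rim, 52 mm in diameter, 8 mm thick, loose, lying flat on the table among the amber pieces; the point is its centre, half-way up. It belongs to another job and stays where it is.
- card_disc_top (a point): pattern card, 84 x 84 mm, of stiff white card 2 mm thick, fixed to the table, with a circle drawn in black around a pale amber middle; the point is the middle of the drawing, on the card's top face, 2 mm above the table. The four cards lie in any order at the far left and far right.
- card_square_top (a point): pattern card, 84 x 84 mm, of stiff white card 2 mm thick, fixed to the table, with a 44 mm square drawn in black around a pale amber middle; the point is the middle of the drawing, on the card's top face, 2 mm above the table; x and y axes along the square's sides. The four cards lie in any order at the far left and far right.
- card_oval_top (a point): pattern card, 100 x 74 mm, of stiff white card 2 mm thick, fixed to the table, with a 66 x 34 mm oval drawn in black around a pale amber middle; the point is the middle of the drawing, on the card's top face, 2 mm above the table; x axis along the oval's length. The four cards lie in any order at the far left and far right.
- card_bar_top (a point): pattern card, 134 x 56 mm, of stiff white card 2 mm thick, fixed to the table, with a 110 x 24 mm rectangle drawn in black around a pale amber middle; the point is the middle of the drawing, on the card's top face, 2 mm above the table; x axis along the rectangle's length. The four cards lie in any order at the far left and far right.
There are look-alikes about, which are no part of the job. Leave any pink or turquoise look-alike of the part that bears bar_c alone.

How it is judged:
By the outcome, as a careful person would: the job done as asked, in the order asked, and still so for the second after the job is handed in, with the robot touching nothing.
It also fails if it takes over 120 s, if anything falls off the work surface, if the arm or the gripper's body presses on something with over 40 N, if the wrist force passes 120 N, or if a joint passes its speed limit or range.

## Robot

A 7-joint arm with a two-finger parallel gripper is mounted at the origin on the work surface. World frame = base frame: x ahead of the robot, y to its left, z up, the work surface at z = 0. Lengths are in m, angles in rad, forces in N, time in s.
With the tool pointing down it reaches from about 0.4 to 0.85 m from the base axis. Payload 10.4 kg.
Tool frame: the origin (TCP) lies midway between the tips of the shut fingers; the grasp point (between the pads) lies 19 mm behind it; z points along the fingers, x is the direction in which the jaws open and shut, and the axes are right-handed (so a half turn about z gives the same grasp; the last joint's range is limited). The gripper opens to 85 mm and grips with 20 to 120 N. Pads are 22 mm wide; open, the fingers measure 114 mm over their backs; the gripper's body (76 mm by 85 mm) begins 54 mm behind the grasp point. The pads swing forward as they close: fully open they stand 13 mm farther back than shut.
Start: joints at [-1.338, 0.332, -0.065, 1.46, 0.022, 1.35, -0.088], TCP at [0.158, 0.605, 0.231] pointing down, gripper open.
Joint ranges: [-2.6, 2.6], [-0.5, 2.12], [-1.47, 1.34], [0.16, 2.42], [-1.27, 4.41], [0.06, 2.06], [-2.6, 2.6]. Speed limits (rad/s): [2.22, 2.22, 2.79, 2.79, 3.14, 3.14, 3.14].

## Interface

Orientations are given as a unit quaternion [x, y, z, w].
In Python, from workcell import manip, cams gives the robot as it stands.
- The arm moves only by the tool move_arm, never from a script. Its argument "moves" is a list of rows, each a list of 7 numbers: the turn, a rotation vector about the tool's x, y, z in degrees, then the shift along the tool's x, y, z in m, then the finger opening in m, from 0 to 0.0854. A call has 1 to 10 rows; each row is the pose to reach, as a shift and turn from the pose commanded when the call began, along the tool's axes at that moment; what a row does not reach only later rows make up. A row lasts 1/10 s, in which the tool goes at most 50 mm and 8.59 degrees, less where a joint would pass 70% of its speed; a pose out of reach is approached as far as the arm can. A call with a gripper value outside its range is refused whole. The fingers move at their own pace and stop on an object; "grip_force" is the grip in N (left out, the last holds). Time passes only in rows, so rows that repeat a pose let the fingers close. It gives the time, the measured TCP pose, the force and the opening at its end, in the units of the state.
- manip.get_obs(): the state, without advancing time (a new reading comes with each control period).
- cams.camera(name): name is "scene" or "side" or "wrist"; returns the picture (400x640x3 uint8, red, green, blue); there is no depth.
- cams.camera_params(name): a dict with "fx", "fy", "cx", "cy" (pixels), "dist_coeffs" ([k1, k2, p1, p2, k3] as OpenCV has them; the pictures are not rectified), "xyz" and "rotation" of the camera in the world. Camera axes: x right, y up, looking along -z (the intrinsics and any distortion apply to the point x, -y, -z); pixel columns grow to the right and rows downward; lengths in m; the calibration is good to about 2 mm. A picture is of the moment at which its call begins: read the wrist's pose just before it. camera_params takes no time and is no camera call; for the wrist camera it gives the pose at the moment of the call.
- manip.hand_in(): hands the job in, once; it reports no verdict.
The state is a dict: "clock": time; "joint_pos": joint angles; "joint_velocities": joint speeds; "tau": joint torques, N m; "position": TCP position; "ee_rot": TCP orientation; "ft_force": force on the tool from outside, world axes, zero at the start; "torque": the same for the moment, N m; "grip_width": opening from 0.0 (shut) to 1.0 (fully open).
Only numpy, scipy, OpenCV 4.12 (cv2) and the standard library are available. Lean on these libraries where they do the work, as an engineer would, in place of code of your own. Each camera call takes 0.05 s, during which the arm holds its last target. There are 200 camera calls.

## Working session

There is one attempt and no reset: what is moved stays moved. The work goes in short steps, Python scripts to look and compute and a tool call to move; the robot and the scene stay as the last step left them, time stands still between calls to the robot, and variables do not carry over. Pictures are saved under pics/ and viewed, about 12 in all and at most 16, crops included, and the job is handed in when it is done.

Besides the shell and the picture viewer there is one more tool, called as name(argument=value, ...) on one line, values as JSON. move_arm: Moves the arm, as the interface text tells. Its arguments: {"type":"object","properties":{"moves":{"type":"array","items":{"type":"array","items":{"type":"number"}}},"grip_force":{"type":"number"}},"required":["moves"]}

```bash
ls; mkdir -p pics
cat > h.py <<'E'
import numpy as np, cv2
from workcell import manip, cams
from scipy.spatial.transform import Rotation as R
def cam(n):
    p=cams.camera_params(n); im=cams.camera(n); return im,p
def save(im,f): cv2.imwrite('pics/'+f,cv2.cvtColor(im,cv2.COLOR_RGB2BGR))
def Rm(p):
    r=np.array(p['rotation'],float)
    return r if r.shape==(3,3) else R.from_quat(r).as_matrix()
def KD(p): return np.array([[p['fx'],0,p['cx']],[0,p['fy'],p['cy']],[0,0,1.]]),np.array(p['dist_coeffs'],float)
def ray(p,uv,z):
    K,D=KD(p); u=cv2.undistortPoints(np.array(uv,float).reshape(-1,1,2),K,D).reshape(-1,2)
    d=np.c_[u[:,0],-u[:,1],-np.ones(len(u))]@Rm(p).T; o=np.array(p['xyz'])
    return o+d*((z-o[2])/d[:,2])[:,None]
def proj(p,X):
    K,D=KD(p); c=(np.atleast_2d(X)-np.array(p['xyz']))@Rm(p); c=c*[1,-1,-1]
    return cv2.projectPoints(c,np.zeros(3),np.zeros(3),K,D)[0].reshape(-1,2)
E
python3 - <<'E'
from h import *
o=manip.get_obs(); print(o)
for n in('scene','side','wrist'):
    im,p=cam(n); save(im,n+'0.png'); print(n,p)
E
```

```text
pics
{'clock': 0.0, 'joint_pos': array([-1.33760956,  0.33283391, -0.06469581,  1.46093306,  0.02159939,
        1.34992761, -0.088477  ]), 'joint_velocities': array([-8.49015265e-04, -1.45343610e-03, -6.11632312e-04,  1.16972209e-03,
        2.58501003e-04, -5.16839979e-05, -6.05422337e-04]), 'tau': array([-6.68136345e-04, -6.25433064e+01,  4.87629231e-02, -3.91615248e+01,
        1.61816902e-02,  9.60735924e-03, -1.81097028e-05]), 'position': array([0.15804098, 0.60429501, 0.23054358]), 'ee_rot': array([ 7.91507299e-01,  6.11159309e-01, -5.35214717e-04,  4.56163109e-04]), 'ft_force': array([ 0.04079474,  0.48024824, -0.29473217]), 'torque': array([-0.0145712 , -0.03225035, -0.01952571]), 'grip_width': 1.0005493310986984}
scene {'fx': 412.2539824809133, 'fy': 412.2539824809133, 'cx': 323.20945076602555, 'cy': 206.50020799969653, 'dist_coeffs': array([-0.05945549,  0.        ,  0.        ,  0.        ,  0.        ]), 'xyz': array([0.99924069, 0.67126326, 0.80552675]), 'rotation': array([0.13413622, 0.3920429 , 0.86584426, 0.28039892])}
side {'fx': 520.1364153601579, 'fy': 520.1364153601579, 'cx': 314.07789479780973, 'cy': 195.123580198645, 'dist_coeffs': array([0.02861334, 0.        , 0.        , 0.        , 0.        ]), 'xyz': array([ 0.20821132, -0.95329584,  0.86572196]), 'rotation': array([ 0.41992972, -0.06061872, -0.15248622,  0.89259865])}
wrist {'fx': 285.63748394314047, 'fy': 285.63748394314047, 'cx': 322.2460899434448, 'cy': 195.86955975917488, 'dist_coeffs': array([0.01037799, 0.        , 0.        , 0.        , 0.        ]), 'xyz': array([0.0855913 , 0.62260115, 0.37344843]), 'rotation': array([-0.11624469, -0.0893311 ,  0.60442697,  0.78305502])}
```

View pics/scene0.png

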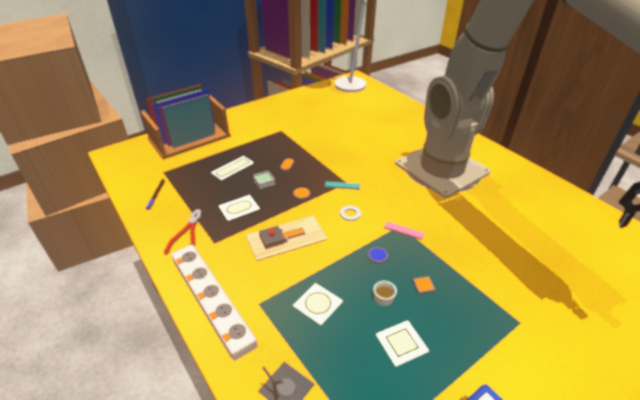

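View pics/side0.png

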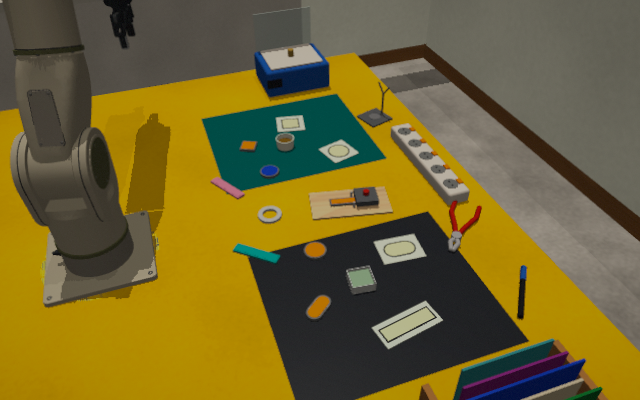

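Scene view: amber disc (302,193), oval (288,163), square (425,285) and bar (292,234) under the weight (272,237). Cards: bar (233,167), oval (239,207), disc (318,302), square (402,343). The look-alikes are the blue disc (378,255), the turquoise bar (342,184), the pink bar (404,230), and the orange dots on the power strip. A cup (385,292) stands near the square and a green-topped box (264,180) near the oval.

```bash
cat >> h.py <<'E'
def mask(im,kind):
    h=cv2.cvtColor(im,cv2.COLOR_RGB2HSV); H,S,V=h[...,0].astype(int),h[...,1],h[...,2]
    m={'amber':(H>=5)&(H<=18)&(S>170)&(V>120),'blue':(H>=112)&(H<=128)&(S>150)&(V>80),
       'white':(S<70)&(V>170),'pale':(H>=20)&(H<=36)&(S>25)&(S<110)&(V>140),
       'red':((H<=3)|(H>=176))&(S>150)&(V>80),'lead':None}[kind]
    return m.astype(np.uint8)*255
def blobs(im,p,kind,z,amin=40,zone=True):
    out=[]
    for c in cv2.findContours(mask(im,kind),cv2.RETR_EXTERNAL,cv2.CHAIN_APPROX_NONE)[0]:
        a=cv2.contourArea(c)
        if a<amin: continue
        w=ray(p,c.reshape(-1,2),z)[:,:2]
        (x,y),(l,s),ang=cv2.minAreaRect((w*1000).astype(np.float32))
        if l<s: l,s,ang=s,l,ang+90
        M=cv2.moments(c); g=ray(p,[[M['m10']/M['m00'],M['m01']/M['m00']]],z)[0]
        uv=(M['m10']/M['m00'],M['m01']/M['m00'])
        out.append((kind,np.round(uv).astype(int),'cen',np.round(g[:2]*1000,1),'rect',round(x,1),round(y,1),round(l,1),round(s,1),'ang',round((ang+90)%180-90,1)))
    return out
E
python3 - <<'E'
from h import *
for n in('scene','side'):
    im,p=cam(n); print(n)
    for k,z in(('amber',.008),('blue',.008),('white',.002),('pale',.002),('red',.04)):
        for b in blobs(im,p,k,z,30):
            if .3<b[3][0]/1000<.85 and abs(b[3][1])<500: print(*b)
E
```

```text
scene
amber [424 284] cen [420.3 312.7] rect 420.0 312.5 35.1 34.9 ang -24.9
amber [292 233] cen [583.2 -22.8] rect 583.5 -22.7 53.7 14.1 ang -12.9
amber [181 236] cen [ 837.2 -187.1] rect 843.1 -183.8 111.0 77.8 ang 64.8
amber [301 192] cen [ 465.3 -154.6] rect 465.7 -154.8 43.9 39.5 ang 22.9
amber [287 164] cen [ 420.6 -309.6] rect 420.2 -310.4 56.4 24.4 ang 41.0
blue [378 255] cen [446.1 175.2] rect 446.1 174.6 31.8 24.6 ang -35.7
white [402 343] cen [573.  394.5] rect 571.7 393.0 87.9 87.6 ang 78.2
white [318 303] cen [660.6 203.5] rect 659.2 202.4 88.0 86.8 ang 16.0
white [385 290] cen [506.1 267.1] rect 506.1 266.8 56.5 54.1 ang -36.0
white [195 216] cen [ 772.9 -250.4] rect 771.4 -250.2 48.8 23.1 ang 48.2
white [350 213] cen [ 3.979e+02 -2.000e-01] rect 397.6 -1.0 58.0 54.7 ang 17.6
white [238 207] cen [ 652.  -210.5] rect 650.9 -211.4 103.1 79.0 ang -5.6
white [263 178] cen [ 520.1 -293.5] rect 520.0 -293.9 48.6 45.2 ang -7.3
white [232 167] cen [ 576.6 -403.5] rect 574.0 -403.9 138.3 60.2 ang 9.7
pale [402 342] cen [571.9 393.8] rect 571.7 393.0 55.2 54.8 ang 78.0
pale [318 
[... 858 characters left out ...]
338 151] cen [656.9 199.2] rect 657.2 200.5 80.1 79.0 ang 15.5
white [290 123] cen [569.3 391.2] rect 569.6 392.0 79.0 75.7 ang -11.6
pale [407 324] cen [ 570.6 -408.1] rect 572.6 -407.6 112.9 27.0 ang 10.0
pale [399 248] cen [ 649.4 -214.5] rect 651.7 -212.6 73.2 42.1 ang -6.9
pale [376 211] cen [652.9 -79.6] rect 645.2 -77.9 89.0 10.7 ang -11.6
pale [321 210] cen [526.1 -26.2] rect 537.4 -29.2 72.1 58.1 ang -12.4
pale [338 150] cen [659.2 202.8] rect 656.4 200.6 66.8 61.2 ang 71.9
pale [290 123] cen [570.  392.9] rect 569.8 392.6 62.5 56.9 ang 81.0
red [471 220] cen [ 824.8 -221.9] rect 827.4 -220.5 110.7 15.6 ang 34.0
red [453 215] cen [ 795.3 -192. ] rect 795.0 -190.7 104.6 16.1 ang 59.3
```

```bash
cat >> h.py <<'E'
def plan(x,y,z,jaw):
    o=manip.get_obs(); R0=R.from_quat(o['ee_rot']).as_matrix(); P0=np.array(o['position'])
    cur=np.degrees(np.arctan2(R0[1,0],R0[0,0])); jaw=cur+((jaw-cur+90)%180-90)
    a=np.radians(jaw); X=np.array([np.cos(a),np.sin(a),0]); Z=np.array([0,0,-1.]); Rt=np.c_[X,np.cross(Z,X),Z]
    rv=R.from_matrix(R0.T@Rt).as_rotvec(degrees=True); t=R0.T@(np.array([x,y,z])-P0)
    print('cur',np.round(P0*1000,1),'jaw',round(cur,1),'t',round(o['clock'],2),'w',round(o['grip_width'],3),'j',np.round(o['joint_pos'],2))
    print('row:',np.round(rv,1),np.round(t,4),'n>=',max(np.abs(rv).max()/8.59,np.linalg.norm(t)/.05))
E
python3 -c "
from h import *
p=cams.camera_params('wrist');print(Rm(p))
plan(.418,.312,.16,65)"
```

```text
[[ 2.53384081e-01 -9.25790503e-01 -2.80550266e-01]
 [ 9.67365756e-01  2.42507073e-01  7.34425885e-02]
 [ 4.29729006e-05 -2.90003903e-01  9.57025462e-01]]
cur [158.1 604.5 230.9] jaw 75.3 t 0.25 w 0.996 j [-1.34  0.33 -0.06  1.46  0.02  1.35 -0.09]
row: [ 0.   0.  10.3] [-0.2172  0.3255  0.0711] n>= 7.953391200257777
```

move_arm(moves=[[0, 0, 2, -0.05, 0.075, 0.0, 0.06], [0, 0, 4, -0.08, 0.12, 0.01, 0.06], [0, 0, 6, -0.12, 0.18, 0.03, 0.06], [0, 0, 8, -0.16, 0.24, 0.05, 0.06], [0, 0, 10.3, -0.19, 0.285, 0.071, 0.06], [0, 0, 10.3, -0.217, 0.3255, 0.071, 0.06], [0, 0, 10.3, -0.217, 0.3255, 0.071, 0.06], [0, 0, 10.3, -0.217, 0.3255, 0.071, 0.06], [0, 0, 10.3, -0.217, 0.3255, 0.071, 0.06], [0, 0, 10.3, -0.217, 0.3255, 0.071, 0.06]], grip_force=25)

```text
clock: 1.25
position: [0.4186, 0.3114, 0.1601]
ee_rot: [0.844, 0.536, -0.0, -0.0]
ft_force: [-1.0, 1.8, 0.3]
grip_width: 0.701
```

Run:
```python
from h import *
im,p=cam('wrist'); save(im,'w1.png')
for k,z in(('amber',.008),('blue',.008),('pale',.002)):
    for b in blobs(im,p,k,z,200): print(*b)
plan(.418,.312,.03,65)
```

```text
amber [ 12 364] cen [ 467.  -154.5] rect 468.5 -153.4 44.3 31.5 ang -42.4
amber [320 182] cen [416.8 308.4] rect 418.7 310.5 36.8 36.3 ang 63.9
blue [218 251] cen [441.2 168.3] rect 440.4 167.7 44.1 34.6 ang -62.8
pale [441 264] cen [569.1 394.9] rect 571.4 391.2 48.6 48.4 ang -11.7
cur [417.8 312.8 160.3] jaw 65.0 t 1.3 w 0.702 j [-0.91  0.16  0.19  1.83 -0.03  1.15  0.43]
row: [-0. -0.  0.] [-0.0007  0.0005  0.1303] n>= 2.6065338934290248
```

View pics/w1.png

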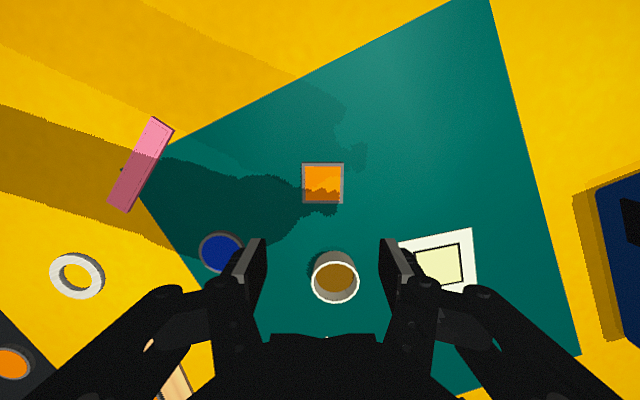

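The square is at (322,183), with the cup (335,280) clear of the jaws. Descending.

move_arm(moves=[[0, 0, 0.5, -0.001, 0.001, 0.05, 0.058], [0, 0, 0.5, -0.001, 0.001, 0.1, 0.058], [0, 0, 0.5, -0.001, 0.001, 0.13, 0.058], [0, 0, 0.5, -0.001, 0.001, 0.15, 0.058], [0, 0, 0.5, -0.001, 0.001, 0.157, 0.058], [0, 0, 0.5, -0.001, 0.001, 0.16, 0.058], [0, 0, 0.5, -0.001, 0.001, 0.16, 0.058]])

```text
clock: 2.0
position: [0.4187, 0.3121, 0.0011]
ee_rot: [0.845, 0.534, 0.001, -0.0]
ft_force: [0.5, 0.1, 0.2]
grip_width: 0.677
```

Run:
```python
from h import *
im,p=cam('wrist'); save(cv2.resize(im[150:400,150:490],None,fx=2,fy=2),'w2.png')
for b in blobs(im,p,'amber',.008,200): print(*b)
plan(.418,.312,0,64.5); print(manip.get_obs()['ft_force'])
```

```text
amber [319 259] cen [419.4 308.9] rect 419.1 310.2 37.2 36.8 ang 64.5
cur [419.  312.    1.4] jaw 64.6 t 2.05 w 0.681 j [-0.88  0.37  0.18  1.96 -0.09  0.82  0.47]
row: [ 0.  -0.1  0.1] [-0.0005 -0.0009  0.0014] n>= 0.034528254214188196
[ 0.87662043 -0.03893022 -0.01205579]
```

View pics/w2.png

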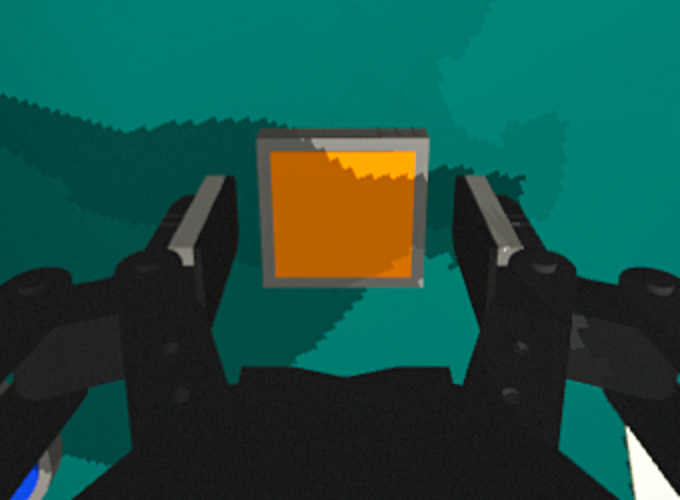

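Run:
```python
from h import *
o=manip.get_obs(); p=cams.camera_params('wrist'); R0=R.from_quat(o['ee_rot']).as_matrix()
for b in (0,3,6,9,12):
  for hw in (.029,):
    X=[np.array(o['position'])+R0@np.array([sx*hw,sy*.011,-b/1000]) for sx in(-1,1) for sy in(-1,1)]
    print(b,np.round((proj(p,X)-[150,150])*2).tolist())
X=[np.array([.419,.312,z])for z in(0,.008)];print((proj(p,X)-150)*2)
```

```text
0 [[241.0, 163.0], [245.0, 235.0], [455.0, 163.0], [450.0, 235.0]]
3 [[239.0, 168.0], [243.0, 241.0], [457.0, 168.0], [452.0, 241.0]]
6 [[237.0, 173.0], [241.0, 247.0], [459.0, 173.0], [454.0, 247.0]]
9 [[235.0, 178.0], [239.0, 253.0], [461.0, 178.0], [456.0, 253.0]]
12 [[233.0, 183.0], [237.0, 259.0], [464.0, 183.0], [459.0, 259.0]]
[[347.68439599 197.49408503]
 [347.91827899 211.56018687]]
```

move_arm(moves=[[0, 0, 0, 0, 0.0005, 0.003, 0.058], [0, 0, 0, 0, 0.0005, 0.005, 0.058], [0, 0, 0, 0, 0.0005, 0.005, 0.05], [0, 0, 0, 0, 0.0005, 0.005, 0.042], [0, 0, 0, 0, 0.0005, 0.005, 0.04], [0, 0, 0, 0, 0.0005, 0.005, 0.04], [0, 0, 0, 0, 0.0005, 0.005, 0.04]])

```text
clock: 2.75
position: [0.4212, 0.3124, -0.0019]
ee_rot: [0.846, 0.534, 0.003, -0.001]
ft_force: [-1.4, -1.7, 23.6]
grip_width: 0.508
```

move_arm(moves=[[0, 0, 0, 0, 0, -0.002, 0.04], [0, 0, 0, 0, 0, -0.01, 0.04], [0, 0, 0, 0, 0, -0.04, 0.04], [0, 0, 0, 0, 0, -0.08, 0.04], [0, 0, 0, 0, 0, -0.1, 0.04], [0, 0, 0, 0, 0, -0.1, 0.04], [0, 0, 0, 0, 0, -0.1, 0.04]])

```text
clock: 3.45
position: [0.4189, 0.3108, 0.0953]
ee_rot: [0.846, 0.534, 0.0, -0.0]
ft_force: [-0.3, 0.3, -0.6]
grip_width: 0.508
```

Run:
```python
from h import *
im,p=cam('wrist'); save(im,'w3.png')
o=manip.get_obs();z=o['position'][2]+.008
for b in blobs(im,p,'amber',z,200): print(*b)
plan(.571,.3925,.10,78.2); print(o['ft_force'])
```

```text
amber [322 256] cen [418.4 310. ] rect 419.2 309.6 37.9 37.3 ang 64.5
cur [418.5 310.4  94.5] jaw 64.5 t 3.5 w 0.507 j [-0.9   0.23  0.19  1.9  -0.05  1.02  0.44]
row: [ -0.    0.1 -13.7] [ 0.1396  0.1024 -0.0057] n>= 3.464867414124666
[-1.96337783 -0.46640654 -1.25941507]
```

View pics/w3.png

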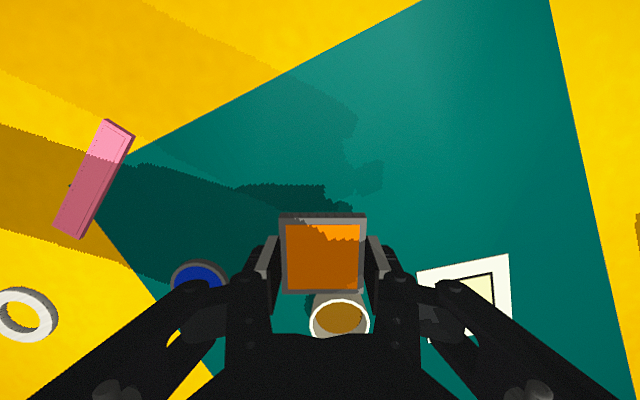

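Square held flat, at (322,255). Now to its card, stopping above at 160 mm to look at the card past the piece.

move_arm(moves=[[0, 0, -3, 0.02, 0.015, -0.02, 0.04], [0, 0, -7, 0.05, 0.035, -0.05, 0.04], [0, 0, -11, 0.085, 0.06, -0.065, 0.04], [0, 0, -13.7, 0.115, 0.085, -0.065, 0.04], [0, 0, -13.7, 0.135, 0.1, -0.065, 0.04], [0, 0, -13.7, 0.1396, 0.1024, -0.065, 0.04], [0, 0, -13.7, 0.1396, 0.1024, -0.065, 0.04], [0, 0, -13.7, 0.1396, 0.1024, -0.065, 0.04]])

```text
clock: 4.3
position: [0.5705, 0.3924, 0.1593]
ee_rot: [0.776, 0.631, -0.001, -0.0]
ft_force: [-0.2, 0.0, -0.9]
grip_width: 0.508
```

Run:
```python
from h import *
im,p=cam('wrist'); save(im,'w4.png')
o=manip.get_obs();z=o['position'][2]+.01
for b in blobs(im,p,'amber',z,200): print(*b)
for b in blobs(im,p,'pale',.002,200)+blobs(im,p,'white',.002,200): print(*b)
plan(.571,.3925,.0,78.2)
```

```text
amber [322 256] cen [568.3 392.2] rect 568.9 392.1 37.0 36.9 ang 78.2
pale [176 276] cen [648.1 196.7] rect 647.7 196.9 55.9 33.6 ang -77.6
pale [322 182] cen [570.3 391.3] rect 571.1 391.0 49.0 48.8 ang -11.8
pale [291 189] cen [571.8 356.1] rect 569.3 367.2 61.6 37.2 ang -11.8
pale [610 254] cen [722.6 699.8] rect 732.7 701.5 261.2 75.5 ang 2.1
pale [196 163] cen [522.8 264.8] rect 523.7 264.6 57.9 57.8 ang -79.7
white [175 276] cen [648.  195.6] rect 647.9 195.6 54.1 30.6 ang -75.0
white [173 267] cen [636.  198.1] rect 650.0 197.1 84.8 67.0 ang -74.3
white [329 176] cen [566.1 399.9] rect 571.1 391.5 47.5 46.8 ang 78.2
white [609 254] cen [722.1 698.7] rect 732.5 700.5 263.8 78.0 ang 2.0
white [325 173] cen [561.2 396.1] rect 567.0 392.0 84.5 76.2 ang 78.2
white [196 163] cen [522.8 264.6] rect 523.3 264.5 57.7 56.6 ang 78.3
cur [570.6 392.5 159.8] jaw 78.3 t 4.35 w 0.505 j [-0.8   0.52  0.19  1.36 -0.1   1.27  0.76]
row: [-0.1  0.   0.1] [0.0002 0.0006 0.1598] n>= 3.196134534539652
```

View pics/w4.png

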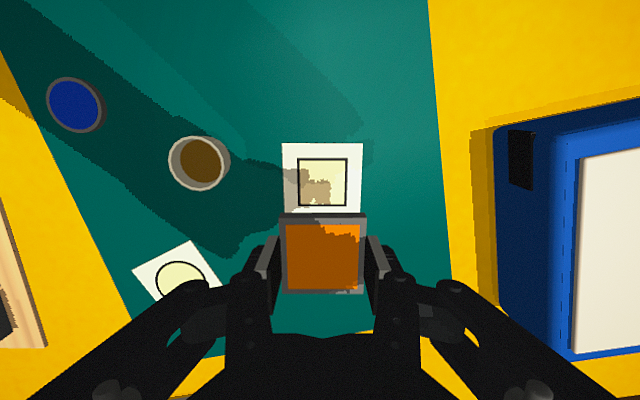

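Square card's outline centred at (322,182), aligned with the piece. Set down.

move_arm(moves=[[0, 0, 0, 0, 0.001, 0.05, 0.04], [0, 0, 0, 0, 0.001, 0.1, 0.04], [0, 0, 0, 0, 0.001, 0.135, 0.04], [0, 0, 0, 0, 0.001, 0.15, 0.04], [0, 0, 0, 0, 0.001, 0.155, 0.04], [0, 0, 0, 0, 0.001, 0.157, 0.04], [0, 0, 0, 0, 0.001, 0.158, 0.04], [0, 0, 0, 0, 0.001, 0.159, 0.04], [0, 0, 0, 0, 0.001, 0.159, 0.04], [0, 0, 0, 0, 0.001, 0.159, 0.04]])

```text
clock: 5.35
position: [0.5728, 0.3929, 0.002]
ee_rot: [0.776, 0.631, 0.001, -0.0]
ft_force: [0.3, 0.5, -1.0]
grip_width: 0.503
```

move_arm(moves=[[0, 0, 0, 0, 0, 0, 0.052], [0, 0, 0, 0, 0, 0, 0.056], [0, 0, 0, 0, 0, 0, 0.058], [0, 0, 0, 0, 0, -0.01, 0.058], [0, 0, 0, 0, 0, -0.06, 0.066], [0, 0, 0, 0, 0, -0.1, 0.066], [0, 0, 0, 0, 0, -0.15, 0.066], [0, 0, 0, 0, 0, -0.15, 0.066]])

```text
clock: 6.15
position: [0.5758, 0.3946, 0.1608]
ee_rot: [0.776, 0.631, 0.006, 0.0]
ft_force: [1.0, 0.1, 1.3]
grip_width: 0.775
```

Run:
```python
from h import *
im,p=cam('wrist'); save(im,'w5.png')
for b in blobs(im,p,'amber',.010,200)+blobs(im,p,'white',.002,200)+blobs(im,p,'pale',.002,200)+blobs(im,p,'blue',.008,200): print(*b)
plan(.465,-.156,.16,78.2)
```

```text
amber [316 182] cen [574.5 388.8] rect 571.4 392.5 37.1 36.8 ang 78.1
white [176 275] cen [654.7 199.8] rect 656.1 199.6 51.3 48.6 ang 43.0
white [168 260] cen [633.4 197.9] rect 646.6 196.2 84.7 59.8 ang -74.2
white [605 244] cen [719.4 702.9] rect 730.6 709.6 261.2 90.6 ang 0.1
white [318 173] cen [567.6 393. ] rect 571.1 391.0 84.7 84.2 ang 78.1
white [190 156] cen [522.3 264.6] rect 522.7 264.5 57.5 57.1 ang 79.9
pale [176 275] cen [654.8 200.3] rect 656.1 199.7 52.3 52.1 ang 41.2
pale [286 191] cen [579.8 354.6] rect 572.5 363.0 69.9 29.8 ang -12.8
pale [606 244] cen [719.9 703.9] rect 730.2 706.2 262.0 87.1 ang 2.3
pale [190 157] cen [522.5 264.7] rect 523.4 264.5 57.7 57.7 ang 26.0
blue [64 98] cen [443.9 170. ] rect 444.5 170.0 44.7 43.5 ang 78.7
cur [574.5 393.9 156.8] jaw 78.2 t 6.2 w 0.77 j [-0.8   0.53  0.19  1.36 -0.1   1.26  0.76]
row: [ 0.3 -0.4  0. ] [-0.5606  0.005  -0.0068] n>= 11.213843949216484
```

View pics/w5.png

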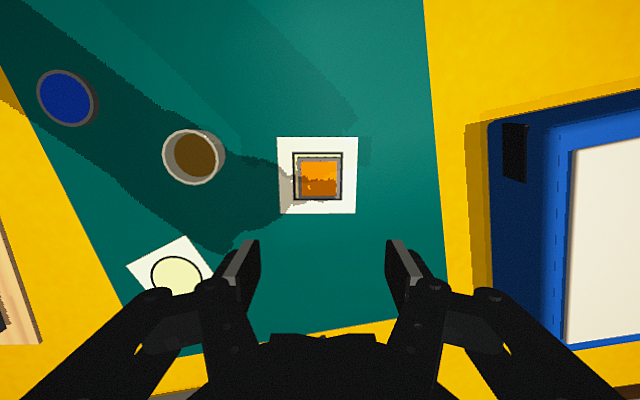

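move_arm(moves=[[0, 0, 0, -0.03, 0, -0.01, 0.066], [0, 0, 0, -0.08, 0, -0.01, 0.066], [0, 0, 0, -0.13, 0, -0.01, 0.066], [0, 0, 0, -0.18, 0, -0.01, 0.066], [0, 0, 0, -0.23, 0, -0.01, 0.066], [0, 0, 0, -0.28, 0, -0.01, 0.066], [0, 0, 0, -0.33, 0.001, -0.01, 0.066], [0, 0, 0, -0.38, 0.002, -0.01, 0.066], [0, 0, 0, -0.43, 0.003, -0.01, 0.066], [0, 0, 0, -0.47, 0.003, -0.01, 0.066]])

```text
clock: 7.2
position: [0.4783, -0.0709, 0.161]
ee_rot: [0.776, 0.63, -0.0, -0.0]
ft_force: [-0.2, 0.6, 0.1]
grip_width: 0.776
```

move_arm(moves=[[0, 0, 0, -0.04, 0.001, 0, 0.066], [0, 0, 0, -0.07, 0.001, 0, 0.066], [0, 0, 0, -0.085, 0.001, 0, 0.066], [0, 0, 0, -0.09, 0.001, 0, 0.066], [0, 0, 0, -0.09, 0.001, 0, 0.066], [0, 0, 0, -0.09, 0.001, 0, 0.066], [0, 0, 0, -0.09, 0.001, 0, 0.066]])

```text
clock: 7.9
position: [0.4626, -0.1552, 0.1611]
ee_rot: [0.775, 0.632, -0.0, -0.0]
ft_force: [0.4, 0.2, -0.2]
grip_width: 0.771
```

Run:
```python
from h import *
im,p=cam('wrist'); save(im,'w6.png')
for b in blobs(im,p,'amber',.008,200)+blobs(im,p,'pale',.002,200)+blobs(im,p,'white',.002,200): print(*b)
plan(.465,-.156,.16,78.2)
```

```text
amber [ 10 380] cen [ 642.2 -612.4] rect 635.0 -613.5 78.9 24.9 ang -1.0
amber [319 191] cen [ 470.5 -160.5] rect 471.3 -161.0 42.0 29.0 ang 69.7
amber [173 175] cen [ 422.7 -308.1] rect 418.7 -313.0 57.7 27.1 ang 38.2
pale [306 322] cen [ 638.7 -213.2] rect 639.2 -213.4 45.8 40.8 ang -11.7
pale [124 283] cen [ 537.6 -415.6] rect 539.9 -414.8 47.3 28.7 ang 10.0
pale [632 283] cen [660.8 183.5] rect 661.3 182.0 52.1 18.1 ang 5.6
pale [491 234] cen [562.8  21. ] rect 572.1 17.8 117.9 31.7 ang -12.1
pale [443 223] cen [538.7 -31.3] rect 555.9 -31.1 108.1 65.9 ang -12.4
white [306 322] cen [ 639.1 -212.9] rect 640.6 -214.1 47.1 37.0 ang -5.0
white [305 311] cen [ 622.3 -210.5] rect 632.5 -213.6 74.5 65.7 ang 85.2
white [124 283] cen [ 537.7 -415.3] rect 539.7 -414.6 45.1 26.8 ang 10.1
white [633 283] cen [660.8 184. ] rect 660.7 182.5 50.3 16.9 ang 5.6
white [120 277] cen [ 529.1 -416.8] rect 536.8 -414.7 61.3 56.6 ang 10.7
white [621 285] cen [661.3 170.5] rect 665.2 178.7 85.1 40.3 ang 15.6
white [216 255] cen [ 524.6 -296.6] rect 533.9 -292.3 39.8 37.6 ang -11.8
white [466  88] cen [398.3   2.4] rect 399.1 2.1 59.8 58.7 ang -1.4
cur [ 462.6 -155.3  161.2] jaw 78.3 t 7.95 w 0.773 j [-0.27  0.08  0.52  1.93 -0.04  1.15  1.64]
row: [-0.  -0.   0.1] [-0.0002  0.0025  0.0012] n>= 0.05531577651658775
```

View pics/w6.png

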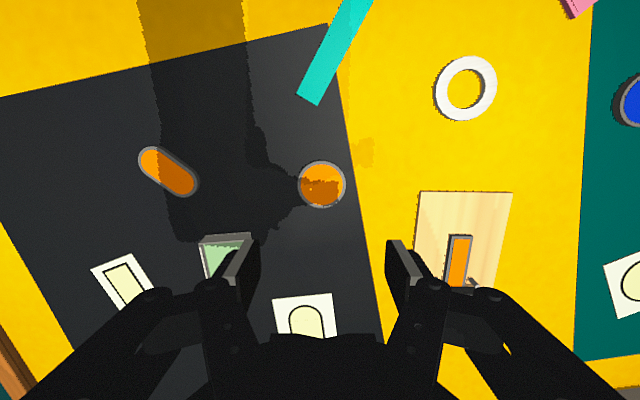

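Disc at (322,184), oval at (168,171), green-topped box at (222,255). The shadow splits the mask, so I'll loosen it.

```bash
sed -i "s/(S>170)&(V>120)/(S>150)\&(V>60)/" h.py
python3 - <<'E'
from h import *
im,p=cam('wrist')
for b in blobs(im,p,'amber',.008,200): print(*b)
print(ray(p,[[322,184]],.008))
plan(.465,-.156,.01,78.2)
E
```

```text
amber [ 14 370] cen [ 627.2 -600.3] rect 617.6 -603.4 113.8 45.4 ang -0.2
amber [320 191] cen [ 470.6 -160.6] rect 471.5 -161.4 40.7 28.5 ang 72.2
amber [174 175] cen [ 422.8 -308. ] rect 421.2 -310.9 52.3 27.5 ang 38.4
[[ 0.4640183  -0.15651949  0.008     ]]
cur [ 462.5 -155.5  161.2] jaw 78.3 t 8.0 w 0.769 j [-0.27  0.08  0.52  1.93 -0.04  1.15  1.64]
row: [-0.  -0.   0.1] [-0.      0.0025  0.1512] n>= 3.0244941517717376
```

move_arm(moves=[[0, 0, 0, 0, 0.002, 0.04, 0.066], [0, 0, 0, 0, 0.002, 0.09, 0.066], [0, 0, 0, 0, 0.002, 0.13, 0.066], [0, 0, 0, 0, 0.002, 0.15, 0.066], [0, 0, 0, 0, 0.002, 0.158, 0.066], [0, 0, 0, 0, 0.002, 0.162, 0.066], [0, 0, 0, 0, 0.002, 0.163, 0.066], [0, 0, 0, 0, 0.002, 0.163, 0.06], [0, 0, 0, 0, 0.002, 0.163, 0.054], [0, 0, 0, 0, 0.002, 0.163, 0.049]])

```text
clock: 9.0
position: [0.465, -0.1568, -0.0005]
ee_rot: [0.776, 0.631, 0.001, 0.0]
ft_force: [-3.1, 0.5, 8.3]
grip_width: 0.59
```

move_arm(moves=[[0, 0, 0, 0, 0, 0, 0.048], [0, 0, 0, 0, 0, 0, 0.048], [0, 0, 0, 0, 0, 0, 0.048]])

```text
clock: 9.3
position: [0.465, -0.1569, -0.0005]
ee_rot: [0.776, 0.631, 0.001, 0.0]
ft_force: [-1.2, -0.3, 7.8]
grip_width: 0.59
```

move_arm(moves=[[0, 0, 0, 0, 0, -0.002, 0.048], [0, 0, 0, 0, 0, -0.02, 0.048], [0, 0, 0, 0, 0, -0.06, 0.048], [0, 0, 0, 0, 0, -0.11, 0.048], [0, 0, 0, 0, 0, -0.15, 0.048], [0, 0, 0, 0, 0, -0.162, 0.048], [0, 0, 0, 0, 0, -0.162, 0.048], [0, 0, 0, 0, 0, -0.162, 0.048]])

```text
clock: 10.1
position: [0.4637, -0.1565, 0.1592]
ee_rot: [0.776, 0.631, -0.0, -0.001]
ft_force: [-0.6, -0.4, -1.0]
grip_width: 0.587
```

Run:
```python
from h import *
plan(.657,.2005,.16,60)
```

```text
cur [ 463.7 -156.5  159.2] jaw 78.3 t 10.1 w 0.587 j [-0.28  0.08  0.54  1.93 -0.05  1.14  1.65]
row: [-0.1  0.  18.3] [ 0.3889  0.1166 -0.0009] n>= 8.119480707909217
```

move_arm(moves=[[0, 0, 0, 0.03, 0.009, 0, 0.048], [0, 0, 0, 0.07, 0.021, 0, 0.048], [0, 0, 0, 0.115, 0.035, 0, 0.048], [0, 0, 0, 0.16, 0.048, 0, 0.048], [0, 0, 0, 0.205, 0.061, 0, 0.048], [0, 0, 0, 0.25, 0.075, 0, 0.048], [0, 0, 0, 0.295, 0.088, 0, 0.048], [0, 0, 0, 0.335, 0.1, 0, 0.048], [0, 0, 0, 0.365, 0.11, 0, 0.048], [0, 0, 0, 0.38, 0.115, 0, 0.048]])

```text
clock: 11.1
position: [0.6536, 0.1952, 0.1565]
ee_rot: [0.775, 0.632, -0.002, -0.001]
ft_force: [-0.8, 0.8, -0.2]
grip_width: 0.586
```

move_arm(moves=[[0, 0, 0, 0.007, 0.002, 0, 0.048], [0, 0, 0, 0.009, 0.002, 0, 0.048], [0, 0, 0, 0.009, 0.002, 0, 0.048], [0, 0, 0, 0.009, 0.002, 0, 0.048]])

```text
clock: 11.5
position: [0.6579, 0.1987, 0.1601]
ee_rot: [0.776, 0.63, -0.0, 0.0]
ft_force: [-0.4, 0.6, -0.5]
grip_width: 0.589
```

Run:
```python
from h import *
im,p=cam('wrist'); save(im,'w7.png')
z=manip.get_obs()['position'][2]+.0085
for b in blobs(im,p,'amber',z,200): print(*b)
for b in blobs(im,p,'pale',.002,200)+blobs(im,p,'white',.002,200): print(*b)
plan(.657,.2005,.0025,78.3)
```

```text
amber [322 256] cen [656.4 198.3] rect 657.3 198.3 45.0 44.6 ang -14.3
amber [ 95 159] cen [584.5 104.5] rect 585.2 104.3 28.3 8.1 ang -12.7
amber [514  50] cen [577.9 297.4] rect 578.5 295.5 17.3 16.8 ang 77.8
pale [205 371] cen [881.3 -10.3] rect 888.5 -10.1 48.4 45.7 ang -4.5
pale [  6 269] cen [ 685.1 -188. ] rect 681.7 -182.7 55.1 18.9 ang -29.5
pale [294 194] cen [664.8 164.6] rect 665.9 164.9 38.6 15.7 ang 9.4
pale [324 181] cen [658. 200.] rect 659.0 199.8 54.7 54.5 ang -11.9
pale [302 156] cen [626.2 183.3] rect 627.1 182.3 59.5 18.3 ang -79.4
pale [550  14] cen [546.6 434.3] rect 554.2 435.7 38.0 12.9 ang 10.6
white [205 368] cen [877.4  -8.7] rect 878.3 -13.5 70.7 36.3 ang -58.2
white [  6 269] cen [ 685.7 -188.5] rect 682.3 -183.0 51.0 18.9 ang -29.5
white [337 181] cen [661.1 214.2] rect 658.3 212.7 54.0 29.3 ang 6.1
white [337 166] cen [644.7 217.2] rect 657.9 202.3 84.4 79.0 ang 16.1
white [503  51] cen [568.3 392. ] rect 570.5 391.4 84.6 83.8 ang 77.9
white [382  30] cen [527.  282.1] rect 523.3 282.6 57.7 40.8 ang 78.0
cur [658.  198.9 160.4] jaw 78.2 t 11.55 w 0.594 j [-0.59  0.52  0.34  1.38 -0.17  1.27  1.12]
row: [ 0.   0.  -0.1] [ 0.0014 -0.0013  0.1579] n>= 3.158599740503166
```

View pics/w7.png

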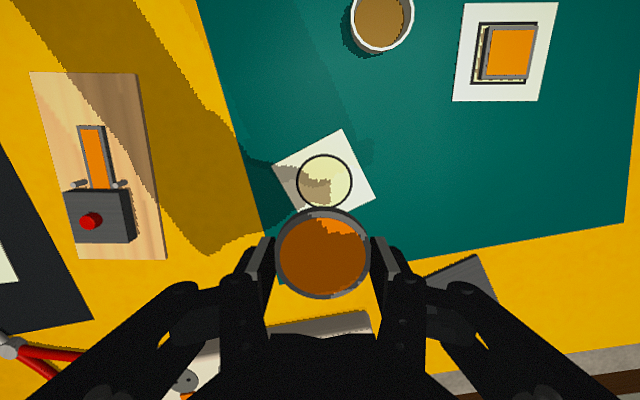

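Disc held; the circle on its card is at (324,181). The bar is also seen clearly, with the weight behind its pins, at (90,155).

move_arm(moves=[[0, 0, 0, 0.0015, 0, 0.04, 0.048], [0, 0, 0, 0.0015, 0, 0.09, 0.048], [0, 0, 0, 0.0015, 0, 0.13, 0.048], [0, 0, 0, 0.0015, 0, 0.147, 0.048], [0, 0, 0, 0.0015, 0, 0.153, 0.048], [0, 0, 0, 0.0015, 0, 0.156, 0.048], [0, 0, 0, 0.0015, 0, 0.1575, 0.048], [0, 0, 0, 0.0015, 0, 0.158, 0.048], [0, 0, 0, 0.0015, 0, 0.158, 0.048], [0, 0, 0, 0.0015, 0, 0.158, 0.048]])

```text
clock: 12.55
position: [0.6588, 0.2019, 0.0031]
ee_rot: [0.776, 0.631, 0.001, 0.0]
ft_force: [-0.5, 0.8, 0.1]
grip_width: 0.593
```

move_arm(moves=[[0, 0, 0, 0, 0, 0, 0.056], [0, 0, 0, 0, 0, 0, 0.062], [0, 0, 0, 0, 0, 0, 0.066], [0, 0, 0, 0, 0, -0.005, 0.066], [0, 0, 0, 0, 0, -0.03, 0.066], [0, 0, 0, 0, 0, -0.07, 0.066], [0, 0, 0, 0, 0, -0.12, 0.066], [0, 0, 0, 0, 0, -0.15, 0.066], [0, 0, 0, 0, 0, -0.158, 0.066], [0, 0, 0, 0, 0, -0.158, 0.066]])

```text
clock: 13.55
position: [0.6591, 0.2019, 0.162]
ee_rot: [0.776, 0.631, 0.001, 0.0]
ft_force: [0.5, -0.3, -0.9]
grip_width: 0.777
```

Run:
```python
from h import *
im,p=cam('wrist'); save(im,'w8.png')
for b in blobs(im,p,'amber',.010,200)+blobs(im,p,'white',.002,300): print(*b)
plan(.42,-.311,.16,-49.5)
```

```text
amber [320 181] cen [657.6 199.4] rect 657.8 200.8 43.9 43.3 ang -13.0
amber [ 92 157] cen [584.6 -24.6] rect 585.7 -24.9 61.2 17.7 ang -12.6
amber [509  49] cen [569.7 397.5] rect 571.2 392.7 37.6 36.1 ang 77.9
white [163 392] cen [909.  -75.8] rect 912.6 -73.1 45.9 33.3 ang -46.4
white [195 369] cen [879.8 -19.8] rect 883.1 -20.2 57.9 45.9 ang 16.2
white [328 176] cen [655.6 208.3] rect 658.7 199.8 84.1 83.9 ang 15.6
white [498  50] cen [568.2 391.9] rect 570.8 391.3 84.5 83.8 ang 78.4
cur [658.3 201.7 160.1] jaw 78.2 t 13.6 w 0.771 j [-0.6   0.53  0.34  1.38 -0.18  1.27  1.12]
row: [  0.   -0.  -52.3] [-0.5505 -0.1288 -0.    ] n>= 11.307142514156645
```

Disc placed within ~1.3 mm. On to the oval, turning the wrist by +128° to stay clear of the j7 limit.

move_arm(moves=[[0, 0, 6, -0.03, -0.007, -0.02, 0.055], [0, 0, 14, -0.07, -0.016, -0.03, 0.055], [0, 0, 22, -0.115, -0.027, -0.03, 0.055], [0, 0, 30, -0.16, -0.037, -0.03, 0.055], [0, 0, 38, -0.205, -0.048, -0.03, 0.055], [0, 0, 46, -0.25, -0.058, -0.03, 0.055], [0, 0, 54, -0.295, -0.069, -0.03, 0.05], [0, 0, 62, -0.34, -0.08, -0.03, 0.05], [0, 0, 70, -0.385, -0.09, -0.03, 0.05], [0, 0, 78, -0.42, -0.098, -0.03, 0.05]])

```text
clock: 14.6
position: [0.4745, -0.1917, 0.1888]
ee_rot: [1.0, -0.002, -0.001, -0.0]
ft_force: [0.5, -0.2, -0.8]
grip_width: 0.586
```

Run:
```python
from h import *
plan(.42,-.311,.16,-50)
```

```text
cur [ 474.5 -191.7  188.8] jaw -0.2 t 14.6 w 0.586 j [-0.4   0.12  0.75  1.85 -0.09  1.21  0.38]
row: [ 0.1  0.1 49.8] [-0.054   0.1194  0.0289] n>= 5.799255402628656
```

move_arm(moves=[[0, 0, 8, -0.012, 0.027, 0.005, 0.05], [0, 0, 16, -0.025, 0.055, 0.012, 0.05], [0, 0, 24, -0.036, 0.08, 0.02, 0.05], [0, 0, 32, -0.045, 0.1, 0.029, 0.05], [0, 0, 40, -0.052, 0.115, 0.029, 0.05], [0, 0, 47, -0.054, 0.119, 0.029, 0.05], [0, 0, 49.8, -0.054, 0.119, 0.029, 0.05], [0, 0, 49.8, -0.054, 0.119, 0.029, 0.05], [0, 0, 49.8, -0.054, 0.119, 0.029, 0.05]])

```text
clock: 15.5
position: [0.423, -0.3083, 0.1603]
ee_rot: [0.908, -0.418, -0.001, 0.0]
ft_force: [-0.1, 0.4, -0.1]
grip_width: 0.585
```

Run:
```python
from h import *
im,p=cam('wrist'); save(im,'w9.png')
for b in blobs(im,p,'amber',.008,200)+blobs(im,p,'white',.002,300): print(*b)
plan(.42,-.311,.0,-50)
```

```text
amber [597 289] cen [ 533.4 -640.5] rect 511.6 -656.0 241.3 112.7 ang 57.8
amber [323 203] cen [ 404.6 -324.7] rect 404.6 -324.3 26.1 21.7 ang -49.4
white [495 128] cen [ 578.2 -406.8] rect 572.8 -408.3 134.7 56.9 ang 10.3
white [372  79] cen [ 530.8 -279. ] rect 529.4 -279.5 57.0 55.5 ang -6.7
white [43  6] cen [380.4 -10.3] rect 379.7 -11.3 47.2 11.8 ang -48.8
cur [ 423.1 -308.3  160.5] jaw -49.4 t 15.55 w 0.585 j [-0.28  0.22  0.93  1.86 -0.19  1.16 -0.14]
row: [0.  0.1 0.6] [0.0002 0.004  0.1605] n>= 3.2115295957708816
```

View pics/w9.png

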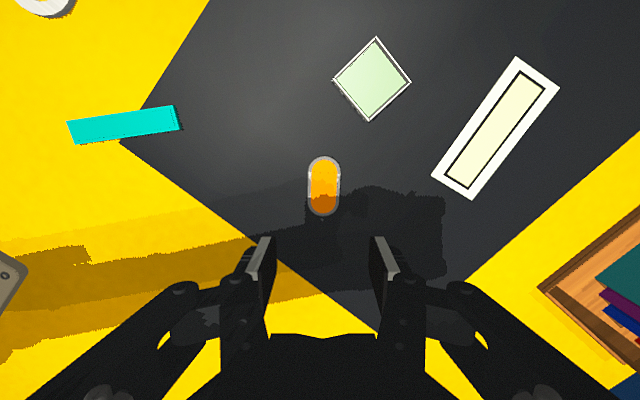

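Oval at (324,187), aligned with the jaws; the bar card is at (495,128).

Run:
```python
from h import *
im,p=cam('wrist')
h=cv2.cvtColor(im,cv2.COLOR_RGB2HSV)
sub=(h[...,1]>100)&(h[...,2]>90); m=np.zeros(im.shape[:2],np.uint8); m[145:225,295:352]=255
c=max(cv2.findContours((sub*1).astype(np.uint8)*m,cv2.RETR_EXTERNAL,cv2.CHAIN_APPROX_NONE)[0],key=cv2.contourArea)
w=ray(p,c.reshape(-1,2),.008)[:,:2]*1000; print(cv2.minAreaRect(w.astype(np.float32)))
print(ray(p,[[324,187],[324,158],[323.5,215]],.008))
```

```text
((418.1498718261719, -313.29107666015625), (58.970184326171875, 27.436138153076172), 38.00397491455078)
[[ 0.41885202 -0.31378795  0.008     ]
 [ 0.44250661 -0.29348396  0.008     ]
 [ 0.39423951 -0.33418704  0.008     ]]
```

move_arm(moves=[[0, 0, 1.1, 0.0005, 0.006, 0.04, 0.05], [0, 0, 1.1, 0.0005, 0.006, 0.09, 0.05], [0, 0, 1.1, 0.0005, 0.006, 0.13, 0.05], [0, 0, 1.1, 0.0005, 0.006, 0.15, 0.05], [0, 0, 1.1, 0.0005, 0.006, 0.157, 0.05], [0, 0, 1.1, 0.0005, 0.006, 0.159, 0.05], [0, 0, 1.1, 0.0005, 0.006, 0.159, 0.05], [0, 0, 1.1, 0.0005, 0.006, 0.159, 0.042], [0, 0, 1.1, 0.0005, 0.006, 0.159, 0.036], [0, 0, 1.1, 0.0005, 0.006, 0.159, 0.03]])

```text
clock: 16.6
position: [0.4199, -0.3132, 0.0033]
ee_rot: [0.904, -0.428, 0.001, -0.0]
ft_force: [-1.1, 0.9, 7.1]
grip_width: 0.384
```

move_arm(moves=[[0, 0, 0, 0, 0, 0, 0.03], [0, 0, 0, 0, 0, 0, 0.03], [0, 0, 0, 0, 0, 0, 0.03]])

```text
clock: 16.9
position: [0.4199, -0.3132, 0.0033]
ee_rot: [0.904, -0.428, 0.001, -0.0]
ft_force: [-1.4, 2.0, 8.2]
grip_width: 0.384
```

move_arm(moves=[[0, 0, 0, 0, 0, -0.002, 0.03], [0, 0, 0, 0, 0, -0.02, 0.03], [0, 0, 0, 0, 0, -0.06, 0.03], [0, 0, 0, 0, 0, -0.11, 0.03], [0, 0, 0, 0, 0, -0.15, 0.03], [0, 0, 0, 0, 0, -0.16, 0.03], [0, 0, 0, 0, 0, -0.16, 0.03], [0, 0, 0, 0, 0, -0.16, 0.03]])

```text
clock: 17.7
position: [0.4188, -0.3124, 0.1612]
ee_rot: [0.904, -0.428, -0.001, -0.0]
ft_force: [-0.5, 0.0, -0.4]
grip_width: 0.385
```

Run:
```python
from h import *
im,p=cam('wrist')
for b in blobs(im,p,'amber',manip.get_obs()['position'][2]+.0085,200): print(*b)
plan(.6505,-.2125,.16,-95)
```

```text
amber [324 264] cen [ 414.7 -316.3] rect 414.7 -315.3 46.4 26.6 ang 39.2
amber [599 279] cen [ 501.2 -435.6] rect 492.2 -440.2 102.5 49.4 ang 56.6
cur [ 418.5 -312.4  160.8] jaw -50.6 t 17.75 w 0.384 j [-0.29  0.22  0.96  1.86 -0.2   1.16 -0.15]
row: [ 0.1  0.1 44.4] [ 0.0699 -0.2427  0.0004] n>= 5.164353693730573
```

move_arm(moves=[[0, 0, 6, 0.008, -0.03, -0.01, 0.03], [0, 0, 14, 0.02, -0.07, -0.01, 0.03], [0, 0, 22, 0.032, -0.11, -0.01, 0.03], [0, 0, 30, 0.044, -0.15, -0.01, 0.03], [0, 0, 37, 0.055, -0.19, -0.01, 0.03], [0, 0, 42, 0.065, -0.225, 0, 0.03], [0, 0, 44.1, 0.07, -0.24, 0, 0.03], [0, 0, 44.1, 0.07, -0.243, 0, 0.03], [0, 0, 44.1, 0.07, -0.243, 0, 0.03], [0, 0, 44.1, 0.07, -0.243, 0, 0.03]])

```text
clock: 18.75
position: [0.65, -0.2145, 0.162]
ee_rot: [-0.677, 0.736, 0.0, -0.0]
ft_force: [-0.9, -0.7, 0.3]
grip_width: 0.381
```

Run:
```python
from h import *
im,p=cam('wrist'); save(im,'w10.png')
z=manip.get_obs()['position'][2]+.006
for b in blobs(im,p,'amber',z,200): print(*b)
for b in blobs(im,p,'pale',.002,200)+blobs(im,p,'white',.002,300): print(*b)
plan(.6505,-.2125,.006,-94.7)
```

```text
amber [323 253] cen [ 649.8 -215.6] rect 649.8 -215.1 58.3 26.9 ang -5.0
pale [496 228] cen [ 576.3 -407.9] rect 572.5 -408.5 114.6 28.9 ang 10.3
pale [325 179] cen [ 650.3 -218.3] rect 659.0 -215.0 52.0 37.7 ang -3.9
pale [350 176] cen [ 651.  -245.1] rect 644.2 -243.6 78.6 15.9 ang -4.9
pale [161 226] cen [611.4 -27.1] rect 601.2 -23.9 201.4 99.8 ang -12.5
white [496 227] cen [ 577.7 -407.5] rect 572.8 -408.0 134.7 56.9 ang 10.2
white [318 167] cen [ 664.1 -212.2] rect 659.6 -215.5 50.5 38.7 ang -4.8
white [321 161] cen [ 670.  -215.5] rect 649.7 -214.8 99.3 74.8 ang -4.9
white [340  47] cen [ 778.  -242.7] rect 777.2 -243.4 62.1 26.6 ang 40.0
cur [ 650.2 -214.4  162.4] jaw -94.8 t 18.8 w 0.387 j [-0.35  0.67  0.94  1.41 -0.54  1.33 -1.05]
row: [ 0.   0.  -0.1] [-0.0019 -0.0002  0.1564] n>= 3.12759437333633
```

View pics/w10.png

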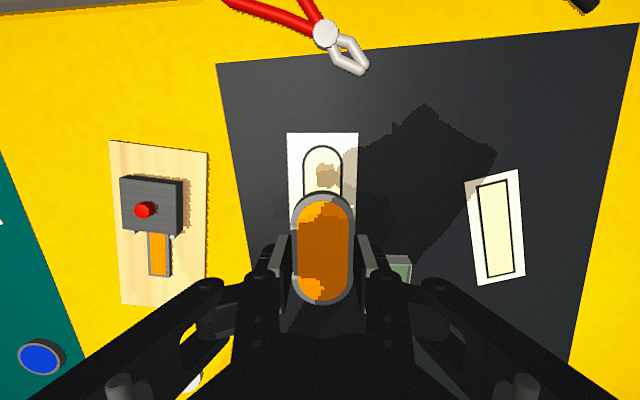

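Oval lines up with its card (649.8,-215.1 against 649.7,-214.8). Straight down.

move_arm(moves=[[0, 0, 0, 0, 0, 0.04, 0.03], [0, 0, 0, 0, 0, 0.09, 0.03], [0, 0, 0, 0, 0, 0.13, 0.03], [0, 0, 0, 0, 0, 0.146, 0.03], [0, 0, 0, 0, 0, 0.152, 0.03], [0, 0, 0, 0, 0, 0.155, 0.03], [0, 0, 0, 0, 0, 0.156, 0.03], [0, 0, 0, 0, 0, 0.1565, 0.03], [0, 0, 0, 0, 0, 0.1565, 0.03], [0, 0, 0, 0, 0, 0.1565, 0.03]])

```text
clock: 19.8
position: [0.6518, -0.2132, 0.0065]
ee_rot: [-0.677, 0.736, -0.0, 0.0]
ft_force: [-0.6, 0.5, -1.2]
grip_width: 0.385
```

move_arm(moves=[[0, 0, 0, 0, 0, 0, 0.038], [0, 0, 0, 0, 0, 0, 0.044], [0, 0, 0, 0, 0, 0, 0.048], [0, 0, 0, 0, 0, -0.005, 0.048], [0, 0, 0, 0, 0, -0.03, 0.048], [0, 0, 0, 0, 0, -0.07, 0.048], [0, 0, 0, 0, 0, -0.11, 0.048], [0, 0, 0, 0, 0, -0.15, 0.048], [0, 0, 0, 0, 0, -0.157, 0.048], [0, 0, 0, 0, 0, -0.157, 0.048]])

```text
clock: 20.8
position: [0.6521, -0.2136, 0.1647]
ee_rot: [-0.677, 0.736, -0.001, 0.001]
ft_force: [0.0, 0.2, -0.3]
grip_width: 0.561
```

Run:
```python
from h import *
im,p=cam('wrist')
for b in blobs(im,p,'amber',.010,200)+blobs(im,p,'white',.002,300): print(*b)
plan(.57,-.02,.17,-102.7)
```

```text
amber [324 177] cen [ 656.  -216.8] rect 655.6 -216.2 29.6 21.5 ang -4.1
white [495 228] cen [ 577.6 -407.6] rect 572.9 -408.0 134.6 56.8 ang 10.3
white [323 178] cen [ 653.2 -214.8] rect 650.0 -214.7 99.3 74.6 ang -4.8
white [341  50] cen [ 777.8 -242.8] rect 777.0 -243.3 61.8 27.0 ang 39.9
cur [ 651.5 -213.   162.8] jaw -94.8 t 20.85 w 0.561 j [-0.35  0.67  0.94  1.41 -0.54  1.33 -1.05]
row: [-0.   0.   7.9] [-0.1856  0.0972 -0.0072] n>= 4.192550892717398
```

move_arm(moves=[[0, 0, 1, -0.025, 0.013, -0.01, 0.048], [0, 0, 3, -0.06, 0.032, -0.01, 0.048], [0, 0, 5, -0.1, 0.052, -0.008, 0.048], [0, 0, 7, -0.14, 0.073, -0.007, 0.048], [0, 0, 7.9, -0.17, 0.09, -0.007, 0.048], [0, 0, 7.9, -0.183, 0.097, -0.007, 0.048], [0, 0, 7.9, -0.1856, 0.097, -0.007, 0.048], [0, 0, 7.9, -0.1856, 0.097, -0.007, 0.048], [0, 0, 7.9, -0.1856, 0.097, -0.007, 0.048]])

```text
clock: 21.75
position: [0.5702, -0.0214, 0.1694]
ee_rot: [-0.624, 0.781, -0.0, -0.0]
ft_force: [-0.1, -0.7, 0.3]
grip_width: 0.562
```

Run:
```python
from h import *
for n in('scene','side','wrist'):
    im,p=cam(n)
    for b in blobs(im,p,'amber',.012,100):
        if abs(b[3][0]-585)<40 and abs(b[3][1]+20)<40: print(n,*b)
    for b in blobs(im,p,'red',.034,10): print(n,*b)
save(im,'w11.png')
for b in blobs(im,p,'white',.002,300): print(*b)
plan(.57,-.02,.02,-102.7)
```

```text
scene red [151 109] cen [ 675.3 -908.6] rect 674.7 -912.2 175.6 9.9 ang 78.8
scene red [313   3] cen [ -721.7 -1775.8] rect -719.3 -1770.3 175.6 34.8 ang 55.1
side red [471 220] cen [ 829.2 -216.8] rect 832.1 -215.3 111.5 16.2 ang 34.0
side red [453 215] cen [ 799.1 -187.1] rect 799.3 -185.1 105.3 16.2 ang 59.3
side red [366 191] cen [642.6 -30.9] rect 642.6 -30.5 12.9 11.9 ang -20.3
wrist amber [321 174] cen [576.5 -22.2] rect 584.9 -22.6 58.3 16.4 ang -12.8
wrist red [319 109] cen [642.1 -35.9] rect 642.2 -35.6 14.9 14.2 ang 77.2
white [335 310] cen [3.953e+02 2.000e-01] rect 394.5 0.6 59.0 58.0 ang 28.3
white [ 72 282] cen [510.2 309.2] rect 509.4 309.3 58.1 57.5 ang -36.4
white [ 12 256] cen [558.3 361.6] rect 565.9 367.0 83.2 35.2 ang -13.2
white [101 142] cen [661.  199.6] rect 658.7 199.9 84.8 84.4 ang -74.3
white [495  54] cen [ 653.8 -215.7] rect 649.7 -215.1 99.9 73.9 ang -4.8
cur [570.3 -21.5 169.7] jaw -102.8 t 21.9 w 0.561 j [-0.91  0.43  1.1   1.73 -0.4   1.23 -1.5 ]
row: [-0.  -0.  -0.1] [-0.0015  0.0006  0.1497] n>= 2.993243513320594
```

View pics/w11.png

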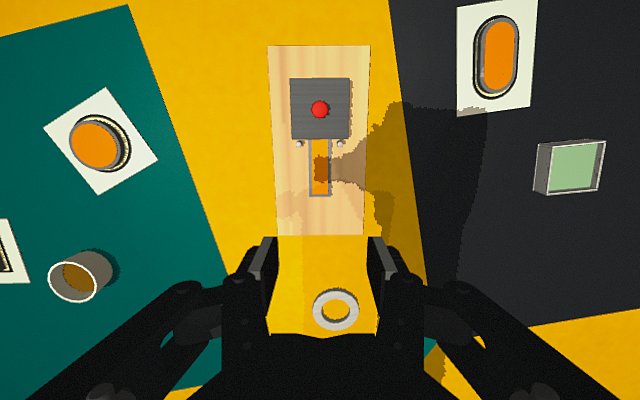

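Bar exposed at (320,165), weight knob at (319,109), pins at (299,143) and (341,143). Descending over the bar with the jaws across it.

move_arm(moves=[[0, 0, 0, -0.0025, -0.0015, 0.03, 0.048], [0, 0, 0, -0.0025, -0.0015, 0.07, 0.048], [0, 0, 0, -0.0025, -0.0015, 0.1, 0.048], [0, 0, 0, -0.0025, -0.0015, 0.12, 0.048], [0, 0, 0, -0.0025, -0.0015, 0.13, 0.048], [0, 0, 0, -0.0025, -0.0015, 0.135, 0.048], [0, 0, 0, -0.0025, -0.0015, 0.135, 0.048], [0, 0, 0, -0.0025, -0.0015, 0.135, 0.048]])

```text
clock: 22.7
position: [0.5729, -0.0182, 0.0358]
ee_rot: [-0.625, 0.781, -0.0, 0.001]
ft_force: [0.1, -1.3, 0.3]
grip_width: 0.561
```

Run:
```python
from h import *
im,p=cam('wrist'); save(im,'w12.png')
for k,z in(('amber',.012),('red',.034)):
    for b in blobs(im,p,k,z,200): print(*b)
plan(.572,-.02,.01,-102.8)
```

```text
amber [325 222] cen [577.8 -21.6] rect 584.0 -22.4 57.3 17.2 ang -12.8
amber [635  44] cen [ 639.5 -200. ] rect 641.6 -199.2 35.9 4.9 ang 5.4
red [325 113] cen [642.1 -35.9] rect 642.0 -36.0 15.6 15.2 ang 33.0
cur [572.9 -18.1  35.8] jaw -102.7 t 22.75 w 0.56 j [-0.79  0.59  0.95  1.84 -0.57  1.   -1.4 ]
row: [-0.1  0.   0.1] [0.0021 0.0005 0.0258] n>= 0.5175236223634151
```

View pics/w12.png

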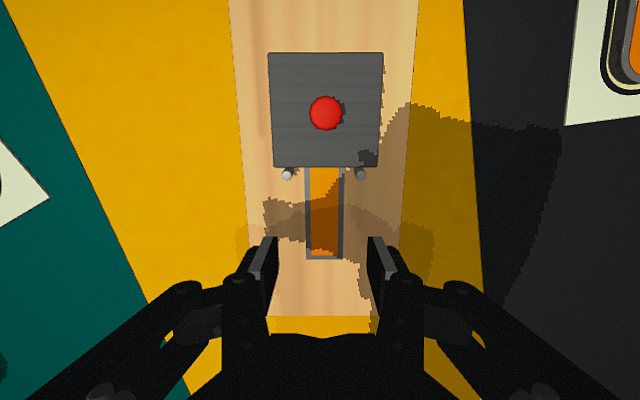

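move_arm(moves=[[0, 0, 0, 0.0017, 0, 0.01, 0.048], [0, 0, 0, 0.0017, 0, 0.018, 0.048], [0, 0, 0, 0.0017, 0, 0.023, 0.046], [0, 0, 0, 0.0017, 0, 0.025, 0.04], [0, 0, 0, 0.0017, 0, 0.025, 0.034], [0, 0, 0, 0.0017, 0, 0.025, 0.028], [0, 0, 0, 0.0017, 0, 0.025, 0.02], [0, 0, 0, 0.0017, 0, 0.025, 0.02], [0, 0, 0, 0.0017, 0, 0.025, 0.02], [0, 0, 0, 0.0017, 0, 0.025, 0.02]], grip_force=40)

```text
clock: 23.75
position: [0.572, -0.0196, 0.0102]
ee_rot: [-0.625, 0.781, -0.0, 0.0]
ft_force: [-1.8, -0.4, 4.8]
grip_width: 0.252
```

Run:
```python
from h import *
im,p=cam('wrist'); save(cv2.resize(im[100:350,150:490],None,fx=2,fy=2),'w13.png')
plan(.572,-.02,.01,-102.8); o=manip.get_obs(); print(o['ft_force'],o['torque'])
```

```text
cur [572.  -19.7  10.2] jaw -102.7 t 23.8 w 0.256 j [-0.76  0.63  0.91  1.85 -0.6   0.96 -1.37]
row: [-0.   0.   0.1] [ 0.0003 -0.0001  0.0002] n>= 0.016987159982751302
[-2.60508485 -0.26081     5.93600969] [0.00346381 0.43671749 0.07165696]
```

View pics/w13.png

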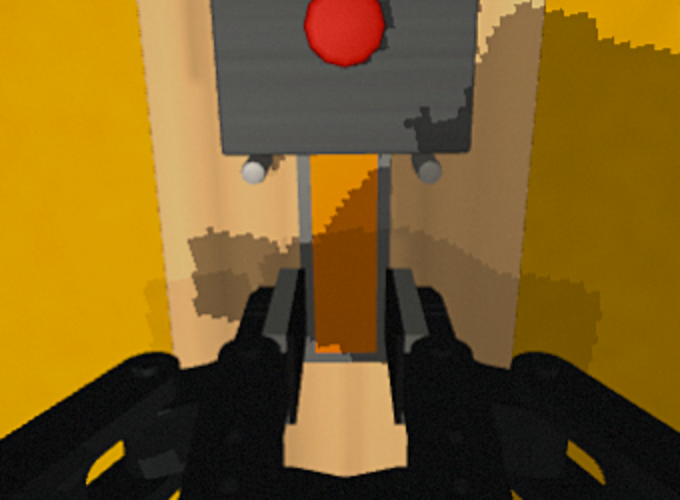

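Bar is gripped square, and the pins are clear of the fingers. Drawing it out level.

move_arm(moves=[[0, 0, 0, 0, 0.001, -0.0003, 0.02], [0, 0, 0, 0, 0.003, -0.0003, 0.02], [0, 0, 0, 0, 0.006, -0.0003, 0.02], [0, 0, 0, 0, 0.009, -0.0003, 0.02], [0, 0, 0, 0, 0.012, -0.0003, 0.02], [0, 0, 0, 0, 0.015, -0.0003, 0.02], [0, 0, 0, 0, 0.018, -0.0003, 0.02], [0, 0, 0, 0, 0.021, -0.0003, 0.02], [0, 0, 0, 0, 0.024, -0.0003, 0.02], [0, 0, 0, 0, 0.026, -0.0003, 0.02]])

```text
clock: 24.8
position: [0.5465, -0.0139, 0.0102]
ee_rot: [-0.625, 0.781, -0.0, 0.0]
ft_force: [5.0, -1.2, 1.5]
grip_width: 0.257
```

Run:
```python
from h import *
im,p=cam('wrist'); 
for k,z in(('amber',.012),('red',.034)):
    for b in blobs(im,p,k,z,200): print(*b)
plan(.572,-.02,.01,-102.8); o=manip.get_obs(); print(o['ft_force'],o['torque'])
```

```text
amber [323 230] cen [556.9 -17.4] rect 560.2 -17.5 61.1 17.3 ang -11.8
red [323  43] cen [640.7 -36. ] rect 640.6 -36.0 15.5 15.5 ang 34.6
cur [546.3 -13.9  10.2] jaw -102.7 t 24.85 w 0.252 j [-0.81  0.58  0.94  1.92 -0.58  0.94 -1.39]
row: [-0.   0.   0.1] [ 0.0004 -0.0264  0.0002] n>= 0.528837031945805
[ 3.05576293 -1.22886027  2.5060526 ] [-0.2118808  -0.74602764 -0.02326827]
```

move_arm(moves=[[0, 0, 0, 0, 0.002, 0, 0.02], [0, 0, 0, 0, 0.005, 0, 0.02], [0, 0, 0, 0, 0.008, 0, 0.02], [0, 0, 0, 0, 0.011, 0, 0.02], [0, 0, 0, 0, 0.014, 0, 0.02], [0, 0, 0, 0, 0.017, 0, 0.02], [0, 0, 0, 0, 0.02, 0, 0.02], [0, 0, 0, 0, 0.023, 0, 0.02], [0, 0, 0, 0, 0.026, 0, 0.02], [0, 0, 0, 0, 0.028, 0, 0.02]])

```text
clock: 25.85
position: [0.5189, -0.0077, 0.0101]
ee_rot: [-0.625, 0.781, 0.0, 0.0]
ft_force: [3.7, -0.4, 5.5]
grip_width: 0.251
```

move_arm(moves=[[0, 0, 0, 0, 0.002, 0, 0.02], [0, 0, 0, 0, 0.004, 0, 0.02], [0, 0, 0, 0, 0.006, 0, 0.02], [0, 0, 0, 0, 0.008, 0, 0.02], [0, 0, 0, 0, 0.01, 0, 0.02], [0, 0, 0, 0, 0.012, 0, 0.02], [0, 0, 0, 0, 0.014, 0, 0.02], [0, 0, 0, 0, 0.016, 0, 0.02], [0, 0, 0, 0, 0.016, 0, 0.02], [0, 0, 0, 0, 0.016, 0, 0.02]])

```text
clock: 26.85
position: [0.503, -0.0042, 0.01]
ee_rot: [-0.625, 0.781, 0.0, -0.0]
ft_force: [1.3, -0.1, 6.9]
grip_width: 0.25
```

Run:
```python
from h import *
im,p=cam('wrist'); save(im,'w14.png')
for k,z in(('amber',.012),('red',.028)):
    for b in blobs(im,p,k,z,200): print(*b)
plan(.572,-.02,.01,-102.8); o=manip.get_obs(); print(o['ft_force'],o['torque'])
```

```text
amber [323 226] cen [516.   -8.1] rect 517.9 -8.2 63.1 17.3 ang -12.2
cur [503.   -4.2  10.1] jaw -102.6 t 26.9 w 0.254 j [-0.91  0.5   0.98  2.03 -0.54  0.89 -1.42]
row: [0.  0.  0.2] [ 0.0003 -0.0708 -0.    ] n>= 1.4157204701141135
[ 0.80259308 -0.56462378  7.57620543] [-0.04384035 -0.29824539  0.04409082]
```

View pics/w14.png

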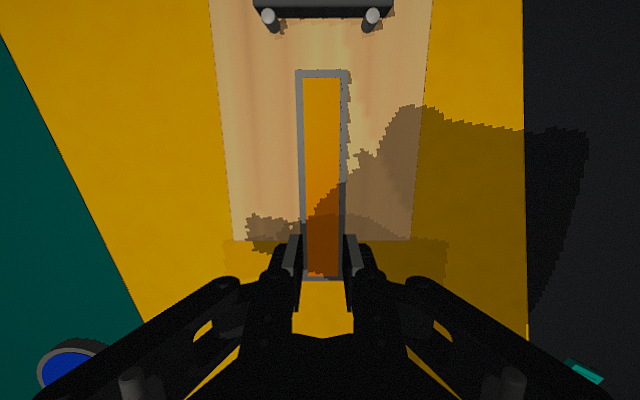

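The bar is out (323,175), and the weight has settled behind its pins. I'll re-grasp at the middle for a level lift.

Run:
```python
from h import *
p=cams.camera_params('wrist')
q=ray(p,[[322.5,70],[322.5,280]],.012); c=q.mean(0); print(q,np.linalg.norm(q[1]-q[0]),c)
plan(c[0],c[1],.0102,-102.5)
```

```text
[[ 0.59068479 -0.02472659  0.012     ]
 [ 0.48395326 -0.00075706  0.012     ]] 0.10938993217909694 [ 0.53731903 -0.01274183  0.012     ]
cur [503.   -4.2  10.1] jaw -102.6 t 26.9 w 0.254 j [-0.91  0.5   0.98  2.03 -0.54  0.89 -1.42]
row: [ 0.   0.  -0.1] [ 0.0008 -0.0354 -0.0002] n>= 0.7073398941010182
```

move_arm(moves=[[0, 0, 0, 0, 0, 0, 0.026], [0, 0, 0, 0, 0, 0, 0.032], [0, 0, 0, 0, 0, -0.004, 0.036], [0, 0, 0, 0, 0, -0.015, 0.036], [0, 0, 0, 0, -0.008, -0.015, 0.036], [0, 0, 0, 0, -0.02, -0.015, 0.036], [0, 0, 0, 0, -0.03, -0.015, 0.036], [0, 0, 0, 0, -0.031, -0.015, 0.036], [0, 0, 0, 0, -0.031, -0.015, 0.036]], grip_force=30)

```text
clock: 27.8
position: [0.5338, -0.0115, 0.025]
ee_rot: [-0.625, 0.781, -0.0, -0.0]
ft_force: [-0.2, -0.5, 0.5]
grip_width: 0.42
```

Run:
```python
from h import *
im,p=cam('wrist')
h=cv2.cvtColor(im,cv2.COLOR_RGB2HSV)
for b in blobs(im,p,'amber',.012,200): print(*b)
save(im,'w15.png'); plan(.53,-.01,.0102,-102.5)
```

```text
amber [322 246] cen [528.2 -10.6] rect 530.1 -10.7 89.1 17.3 ang -12.4
cur [533.5 -11.4  24.9] jaw -102.7 t 27.85 w 0.422 j [-0.86  0.53  0.97  1.95 -0.54  0.95 -1.41]
row: [ 0.  -0.  -0.2] [-0.0006  0.0037  0.0147] n>= 0.3030900774283343
```

move_arm(moves=[[0, 0, 0, 0.0003, -0.0035, 0.006, 0.036], [0, 0, 0, 0.0003, -0.0035, 0.011, 0.036], [0, 0, 0, 0.0003, -0.0035, 0.014, 0.034], [0, 0, 0, 0.0003, -0.0035, 0.0145, 0.03], [0, 0, 0, 0.0003, -0.0035, 0.0145, 0.025], [0, 0, 0, 0.0003, -0.0035, 0.0145, 0.02], [0, 0, 0, 0.0003, -0.0035, 0.0145, 0.02], [0, 0, 0, 0.0003, -0.0035, 0.0145, 0.02], [0, 0, 0, 0.0003, -0.0035, 0.0145, 0.02]])

```text
clock: 28.75
position: [0.5371, -0.0121, 0.0107]
ee_rot: [-0.625, 0.781, 0.0, 0.0]
ft_force: [-0.4, 0.6, 0.8]
grip_width: 0.26
```

move_arm(moves=[[0, 0, 0, 0, 0, -0.002, 0.02], [0, 0, 0, 0, 0, -0.01, 0.02], [0, 0, 0, 0, 0, -0.03, 0.02], [0, 0, 0, 0, 0, -0.06, 0.02], [0, 0, 0, 0, 0, -0.1, 0.02], [0, 0, 0, 0, 0, -0.14, 0.02], [0, 0, 0, 0, 0, -0.15, 0.02], [0, 0, 0, 0, 0, -0.15, 0.02]])

```text
clock: 29.55
position: [0.5379, -0.012, 0.1621]
ee_rot: [-0.625, 0.781, -0.0, 0.002]
ft_force: [-0.6, 0.4, -2.4]
grip_width: 0.255
```

Run:
```python
from h import *
plan(.573,-.408,.17,-79.7)
```

```text
cur [537.9 -12.  162.1] jaw -102.6 t 29.55 w 0.255 j [-1.03  0.35  1.16  1.83 -0.35  1.19 -1.55]
row: [ -0.2   0.1 -22.9] [ 0.3787 -0.1209 -0.0084] n>= 7.952803321460605
```

move_arm(moves=[[0, 0, -1, 0.025, -0.008, -0.008, 0.02], [0, 0, -4, 0.06, -0.019, -0.008, 0.02], [0, 0, -7, 0.1, -0.032, -0.008, 0.02], [0, 0, -10, 0.145, -0.046, -0.008, 0.02], [0, 0, -13, 0.19, -0.061, -0.008, 0.02], [0, 0, -16, 0.235, -0.075, -0.008, 0.02], [0, 0, -19, 0.28, -0.089, -0.008, 0.02], [0, 0, -21, 0.32, -0.102, -0.008, 0.02], [0, 0, -22.5, 0.355, -0.113, -0.008, 0.02], [0, 0, -22.9, 0.372, -0.119, -0.008, 0.02]])

```text
clock: 30.55
position: [0.5693, -0.4049, 0.1659]
ee_rot: [0.766, -0.642, -0.001, 0.001]
ft_force: [-0.9, 0.5, -0.2]
grip_width: 0.251
```

move_arm(moves=[[0, 0, 0, 0.006, -0.0018, 0, 0.02], [0, 0, 0, 0.0065, -0.0018, 0, 0.02], [0, 0, 0, 0.0065, -0.0018, 0, 0.02], [0, 0, 0, 0.0065, -0.0018, 0, 0.02]])

```text
clock: 30.95
position: [0.5753, -0.4056, 0.1683]
ee_rot: [0.768, -0.64, -0.0, -0.0]
ft_force: [0.4, 0.9, -1.2]
grip_width: 0.257
```

Run:
```python
from h import *
im,p=cam('wrist'); save(im,'w16.png')
z=manip.get_obs()['position'][2]+.002
for b in blobs(im,p,'amber',z,200): print(*b)
for b in blobs(im,p,'pale',.002,200)+blobs(im,p,'white',.002,300): print(*b)
plan(.5725,-.408,.007,-79.7)
```

```text
amber [323 271] cen [ 561.8 -408.7] rect 562.0 -408.3 74.3 17.1 ang 10.6
amber [548 193] cen [ 627.4 -513. ] rect 601.8 -522.2 197.4 93.4 ang 27.8
pale [347 180] cen [ 577.8 -433.4] rect 571.2 -434.3 114.2 5.5 ang 10.3
pale [ 3 39] cen [654.6 -80.5] rect 631.0 -78.3 119.1 8.6 ang -8.4
white [197 204] cen [ 519.5 -270.4] rect 518.6 -270.6 56.0 55.8 ang -6.9
white [324 136] cen [ 620.2 -399.3] rect 620.1 -399.3 27.9 17.8 ang -79.7
white [326 156] cen [ 600.6 -405.3] rect 574.8 -407.6 130.6 56.7 ang 10.0
white [147  69] cen [ 653.4 -214.3] rect 650.0 -214.6 100.8 74.8 ang -4.9
cur [ 575.3 -405.7  168.5] jaw -79.7 t 31.0 w 0.252 j [-0.01  0.69  0.9   1.34 -0.54  1.36 -0.5 ]
row: [-0.  0.  0.] [0.0019 0.0032 0.1615] n>= 3.230770383399771
```

View pics/w16.png

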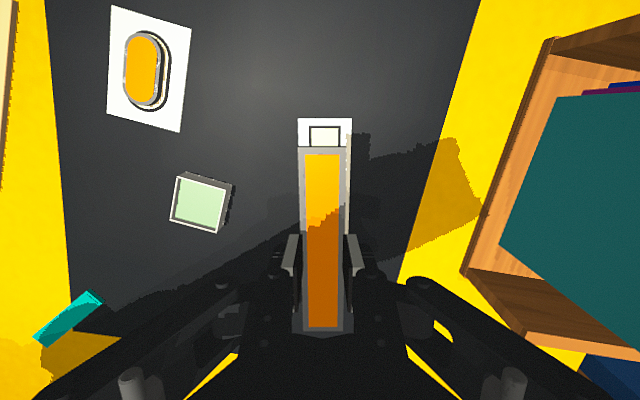

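Bar held over its card. The bar ends are at about (322,147) and (328,333), and the card's far end is at (324,118).

Run:
```python
from h import *
p=cams.camera_params('wrist'); im=cv2.cvtColor(cv2.imread('pics/w16.png'),cv2.COLOR_BGR2RGB)
h=cv2.cvtColor(im,cv2.COLOR_RGB2HSV)
m=((h[...,0]>=5)&(h[...,0]<=22)&(h[...,1]>150)&(h[...,2]>50)).astype(np.uint8); m[:, :295]=0; m[:,355:]=0
m[:140]=0;m[345:]=0
m=cv2.morphologyEx(m,cv2.MORPH_CLOSE,np.ones((7,7)))
c=max(cv2.findContours(m,cv2.RETR_EXTERNAL,cv2.CHAIN_APPROX_NONE)[0],key=cv2.contourArea); print(cv2.boundingRect(c))
z=manip.get_obs()['position'][2]+.0015
print(cv2.minAreaRect((ray(p,c.reshape(-1,2),z)[:,:2]*1000).astype(np.float32)))
print(ray(p,[[298,118],[350,118],[325,118]],.002))
```

```text
(306, 175, 33, 152)
((570.2631225585938, -406.918212890625), (92.32000732421875, 17.17041015625), 10.58845043182373)
[[ 0.63395506 -0.36937242  0.002     ]
 [ 0.64368799 -0.42280884  0.002     ]
 [ 0.63901597 -0.3971207   0.002     ]]
```

Run:
```python
from h import *
p=cams.camera_params('wrist')
z=manip.get_obs()['position'][2]+.0015
q=ray(p,[[322,153.5],[322.5,327]],z); c=q.mean(0); print(q,np.linalg.norm(q[1]-q[0]),c)
o=manip.get_obs()['position']; t=o[:2]+np.array([.5728,-.4083])-c[:2]; plan(t[0],t[1],.0075,-79.8)
```

```text
[[ 0.62638906 -0.39660204  0.16999847]
 [ 0.52419807 -0.41549309  0.16999847]] 0.10392241747584545 [ 0.57529356 -0.40604757  0.16999847]
cur [ 575.3 -405.7  168.5] jaw -79.7 t 31.0 w 0.252 j [-0.01  0.69  0.9   1.34 -0.54  1.36 -0.5 ]
row: [-0.   0.   0.1] [0.0019 0.0029 0.161 ] n>= 3.2206706481620855
```

move_arm(moves=[[0, 0, 0, 0.0019, 0.0028, 0.04, 0.02], [0, 0, 0, 0.0019, 0.0028, 0.09, 0.02], [0, 0, 0, 0.0019, 0.0028, 0.13, 0.02], [0, 0, 0, 0.0019, 0.0028, 0.149, 0.02], [0, 0, 0, 0.0019, 0.0028, 0.156, 0.02], [0, 0, 0, 0.0019, 0.0028, 0.159, 0.02], [0, 0, 0, 0.0019, 0.0028, 0.1605, 0.02], [0, 0, 0, 0.0019, 0.0028, 0.1615, 0.02], [0, 0, 0, 0.0019, 0.0028, 0.1615, 0.02], [0, 0, 0, 0.0019, 0.0028, 0.1615, 0.02]])

```text
clock: 32.0
position: [0.5726, -0.4099, 0.0078]
ee_rot: [0.767, -0.641, 0.0, -0.0]
ft_force: [-0.2, -0.6, 0.4]
grip_width: 0.254
```

move_arm(moves=[[0, 0, 0, 0, 0, 0, 0.026], [0, 0, 0, 0, 0, 0, 0.031], [0, 0, 0, 0, 0, 0, 0.036], [0, 0, 0, 0, 0, -0.005, 0.036], [0, 0, 0, 0, 0, -0.03, 0.036], [0, 0, 0, 0, 0, -0.07, 0.036], [0, 0, 0, 0, 0, -0.12, 0.036], [0, 0, 0, 0, 0, -0.15, 0.036], [0, 0, 0, 0, 0, -0.16, 0.036], [0, 0, 0, 0, 0, -0.16, 0.036]])

```text
clock: 33.0
position: [0.5727, -0.4102, 0.1688]
ee_rot: [0.767, -0.641, 0.001, -0.0]
ft_force: [0.4, 0.3, -1.3]
grip_width: 0.423
```

Run:
```python
from h import *
for n in('wrist','scene','side'):
    im,p=cam(n); save(im,n+'_end.png'); print(n)
    for k,z in(('amber',.009),('blue',.008),('red',.028),('white',.002)):
        for b in blobs(im,p,k,z,30):
            if .3<b[3][0]/1000<.75 and abs(b[3][1])<500: print(*b)
plan(.57,-.4,.3,-80)
```

```text
wrist
amber [323 200] cen [ 550.5 -415. ] rect 550.2 -414.0 55.9 16.5 ang 10.6
white [192 202] cen [ 519.7 -270.1] rect 518.8 -270.3 55.9 55.7 ang -6.8
white [320 172] cen [ 579.1 -406.9] rect 573.6 -408.0 132.5 56.8 ang 10.2
white [141  65] cen [ 653.5 -214.3] rect 650.0 -214.6 100.8 74.7 ang -4.8
scene
amber [402 340] cen [571.8 394. ] rect 571.5 393.8 36.5 36.4 ang -11.8
amber [318 301] cen [659.  203.4] rect 659.0 202.8 42.2 39.6 ang -35.7
amber [384 292] cen [514.3 273.7] rect 514.1 273.7 31.6 20.7 ang -36.0
amber [238 206] cen [ 653.2 -209.9] rect 652.7 -209.5 54.6 25.4 ang -6.5
amber [232 165] cen [ 574.6 -404. ] rect 575.4 -404.1 98.7 18.3 ang 12.6
amber [314 167] cen [ 360.1 -238.1] rect 369.8 -267.2 291.7 93.7 ang -88.9
blue [378 254] cen [446.6 173.9] rect 446.3 174.5 31.4 24.6 ang -35.7
white [402 343] cen [572.9 394.5] rect 571.7 393.0 87.9 87.7 ang 78.2
white [318 303] cen [660.6 203.6] rect 659.4 202.4 88.3 86.9 ang 15.8
white [385 290] cen [506.1 266.9] rect 506.1 266.8 56.5 54.1 ang -36.0
white [350 213] cen [397.8  -0. ] rect 396.6 -0.3 57.0 56.0 ang 54.5
white [239
[... 181 characters left out ...]
.8 -402.6 122.5 60.1 ang 9.7
side
amber [398 327] cen [ 547.6 -414.6] rect 548.3 -414.5 55.6 17.0 ang 10.7
blue [269 170] cen [443.9 171.4] rect 443.6 171.5 39.3 36.4 ang -20.3
white [414 317] cen [ 592.7 -398.7] rect 580.6 -406.7 115.7 54.0 ang 10.3
white [387 251] cen [ 618.1 -213.1] rect 630.9 -213.5 72.4 61.9 ang 84.9
white [269 213] cen [399.4   5.7] rect 399.5 5.9 54.9 54.3 ang 39.0
white [338 151] cen [655.6 195.6] rect 657.1 199.8 82.3 82.1 ang -74.3
white [290 124] cen [568.3 384.8] rect 569.8 391.0 83.0 82.2 ang -11.9
cur [ 571.8 -409.   165.2] jaw -79.8 t 33.15 w 0.422 j [-0.    0.69  0.9   1.34 -0.54  1.35 -0.5 ]
row: [0.1 0.1 0.2] [-0.0094  0.0004 -0.1348] n>= 2.7027886030166273
```

Run:
```python
from h import *
im=cv2.cvtColor(cv2.imread('pics/wrist_end.png'),cv2.COLOR_BGR2RGB); p=cams.camera_params('wrist')
h=cv2.cvtColor(im,cv2.COLOR_RGB2HSV)
print(h[65,141],h[150,323],h[120,323],h[230,323])
def meas(lo,hi,z):
    m=((h[...,1]>140)&(h[...,2]>50)).astype(np.uint8); k=np.zeros_like(m); k[lo[1]:hi[1],lo[0]:hi[0]]=1; m*=k
    m=cv2.morphologyEx(m,cv2.MORPH_CLOSE,np.ones((5,5)))
    c=max(cv2.findContours(m,cv2.RETR_EXTERNAL,cv2.CHAIN_APPROX_NONE)[0],key=cv2.contourArea)
    print(cv2.boundingRect(c),cv2.minAreaRect((ray(p,c.reshape(-1,2),z)[:,:2]*1000).astype(np.float32)))
meas((112,20),(170,115),.010)
meas((306,110),(345,240),.008)
plan(.651,-.2135,.165,-85)
```

```text
[ 23 255 253] [ 25 255 254] [  0   0 255] [ 22  48 190]
(120, 33, 32, 66) ((649.3302612304688, -213.3926239013672), (27.182186126708984, 58.41350555419922), 84.62024688720703)
(314, 132, 16, 92) ((571.5571899414062, -407.9170227050781), (100.72113037109375, 16.589324951171875), 10.61800765991211)
cur [ 571.8 -409.   165.2] jaw -79.8 t 33.15 w 0.422 j [-0.    0.69  0.9   1.34 -0.54  1.35 -0.5 ]
row: [0.1 0.1 5.2] [-0.1782 -0.1127  0.0003] n>= 4.218065879468883
```

move_arm(moves=[[0, 0, 0, 0, 0, -0.03, 0.036], [0, 0, 0, -0.03, 0.01, -0.06, 0.036], [0, 0, 0, -0.07, 0.03, -0.07, 0.036], [0, 0, 0, -0.12, 0.06, -0.07, 0.036], [0, 0, 0, -0.17, 0.08, -0.07, 0.036], [0, 0, 0, -0.21, 0.09, -0.07, 0.036], [0, 0, 0, -0.25, 0.09, -0.07, 0.036], [0, 0, 0, -0.28, 0.09, -0.07, 0.036], [0, 0, 0, -0.28, 0.09, -0.07, 0.036], [0, 0, 0, -0.28, 0.09, -0.07, 0.036]])

```text
clock: 34.15
position: [0.4336, -0.1487, 0.2366]
ee_rot: [0.769, -0.64, -0.001, -0.001]
ft_force: [-0.7, -0.3, -0.3]
grip_width: 0.426
```

Run:
```python
from h import *
for n in('wrist','scene','side'):
    im,p=cam(n); save(im,n+'_end2.png'); print(n)
    for k,z in(('red',.028),('amber',.009),('blue',.008)):
        for b in blobs(im,p,k,z,12):
            if .4<b[3][0]/1000<.75 and abs(b[3][1])<500: print(*b)
    h=cv2.cvtColor(im,cv2.COLOR_RGB2HSV); m=((h[...,1]<70)&(h[...,2]<120)).astype(np.uint8)*255
    for c in cv2.findContours(m,cv2.RETR_EXTERNAL,cv2.CHAIN_APPROX_NONE)[0]:
        if cv2.contourArea(c)<100: continue
        w=ray(p,c.reshape(-1,2),.022)[:,:2]*1000
        r=cv2.minAreaRect(w.astype(np.float32))
        if abs(r[0][0]-640)<25 and abs(r[0][1]+35)<25: print('dark',r)
print(manip.get_obs()['position'],manip.get_obs()['ft_force'])
```

```text
wrist
amber [555  92] cen [ 575.4 -409. ] rect 572.7 -409.5 101.4 17.6 ang 10.5
amber [411   7] cen [ 631.3 -213.3] rect 630.1 -213.7 27.8 15.6 ang -79.8
blue [ 70 112] cen [444.8 171.1] rect 444.4 170.9 44.7 42.8 ang -79.2
scene
amber [402 340] cen [571.7 394.1] rect 571.5 393.8 36.5 36.4 ang -11.8
amber [318 301] cen [659.  203.4] rect 659.0 202.8 42.2 39.6 ang -35.7
amber [384 291] cen [514.3 273.5] rect 513.2 272.5 31.6 23.7 ang -36.0
amber [238 206] cen [ 653.3 -210. ] rect 652.7 -209.5 54.6 25.4 ang -6.5
amber [232 166] cen [ 574.7 -402.7] rect 575.0 -402.3 98.6 15.1 ang 11.5
blue [378 255] cen [446.3 174.9] rect 446.3 174.5 31.4 24.6 ang -35.7
side
red [364 193] cen [640.2 -30.7] rect 640.2 -30.4 13.0 11.9 ang -20.2
amber [400 245] cen [ 651.2 -212.7] rect 650.9 -212.0 57.5 27.0 ang -6.9
amber [338 148] cen [656.8 201.9] rect 657.9 202.7 40.4 40.4 ang -20.5
blue [269 170] cen [443.6 171.3] rect 443.6 171.5 39.3 36.4 ang -20.3
dark ((632.3856201171875, -42.63815689086914), (67.88250732421875, 61.44162368774414), 76.93431091308594)
[ 0.43365661 -0.15140625  0.23664473] [ 0.96443527 -0.3370881  -0.4998925 ]
```

```bash
python3 -c "
from h import *
manip.hand_in(); print(manip.get_obs()['clock'])"
```

```text
the job is handed in; nothing more can be done
the job is handed in; nothing more can be done
```

All four amber pieces are on their own pattern cards, and I handed the job in at about 34 s. Hand-in reports no verdict, so the checks below are my own measurements.

| Piece | Offset from drawing | Angle difference |
|---|---|---|
| Square | about 1.5 mm | about 0° |
| Disc | about 1.3 mm | – |
| Oval | about 1.4 mm | about 0.6° |
| Bar | about 1.5 mm | about 0.4° |

- **Bar and weight:** I drew the bar out level, with about 5 N of horizontal force at the readings I took. I re-gripped it at its middle before carrying it to its card. The weight dropped flat behind its two pins, about 2 mm towards the robot from where it started, and kept its alignment.
- **Blue disc:** it did not move. The pink and turquoise look-alikes were not touched.
- **Where the cameras disagreed:** the offsets above are from the wrist camera. For the oval, the scene camera suggests about 2–3 mm, mostly in y. The scene and side cameras put its angle 1.5–2° off. The scene camera also put the bar about 1–2° off. I left both as they were.
- **Grip on the table:** while I closed on the square, the fingertips pressed the table with about 24 N. I gripped higher for the later pieces, where it stayed at 8 N or less.

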